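# UV-clean the shared desk tools

### The job

Clean the shared desk tools in the UV box: first slide its lamp fader fully to off (towards the robot), then swing the lid up past vertical and lower it gently onto its stop on the far side of the hinge. Lay whichever of the multimeter, mouse, tweezers and steel pen are on the desk inside the chamber, then gently lower the lid fully closed without letting it drop, keeping the lamp off whenever the lid is open. Finally slide the fader up until it is level with the little steel pointer beside its track, and leave the other things on the desk alone.

Things in the scene. Friction and masses are not known exactly. Their poses are not given: they have to be found in the camera images.
- uv_box: White plastic UV cleaning box, fixed to the desk. Origin on the desk under its chamber's centre; box +x away from the robot, +y left. Chamber: open-topped, inside 290 mm (x) by 155 mm (y), walls 5 mm, floor at z = 12 mm, rim at z = 64 mm. The lid is hinged along the chamber's right side and its handle is at the left. Right of the hinge (y = -82 to -182 mm) a solid console, top at z = 64 mm, carries the fader.
- lid (a joint): Lid hinge, rad: 0 closed, 1.8 open, leaning to the right, resting by its own weight on its stop (vertical is 1.57). The lid (0.25 kg, plate 300 x 163 x 12 mm) has a nearly free hinge: let go in between, it falls, shut or open.
- lid_hinge (a point): Point on the hinge axis, which runs along box x, at box y = -82.5 mm, z = 70 mm, mid-width of the lid. A wall shelf hangs above the back of the desk, world x beyond 0.67 m, underside 0.72 m above the desk: keep wrist and forearm clear of it when working high.
- lid_bar (a point): Middle of the lid's handle: a round steel bar 12 mm thick, 136 mm long along box x, held by an arm at each end 40 mm clear of the lid's left edge, 203 mm from the hinge axis, in the plane of the lid; it can be pinched from above at every lid angle, and turns between the fingers.
- fader (a joint): Lamp fader, m: 0 = off (end of its track nearest the robot), 0.1 = far end. Stays where it is left; friction about 1.5 N.
- fader_cap (a point): Centre of the black fader cap, 22 mm (along the track, box x) x 14 mm (box y) x 22 mm tall; its underside is 1 mm above the console top, its top 23 mm above it. The track runs along box x at box y = -140 mm, with the joint's 0 at box x = -50 mm.
- pointer (a joint): Where the small steel pointer stands along the fader's track, m, on the same scale as the fader: the two are level when the joint values are equal. It is a flat mark that the robot cannot move.
- pointer_mark (a point): The pointer: a flat steel mark 6 mm wide lying on the console 25 mm to the right of the fader's track (box y = -165 mm).
- multimeter_mid (a point): Yellow multimeter lying on its back, 124 x 66 x 36 mm (body 26 mm tall, a dial above); point at its centre, 16 mm above its underside; long axis is x; 0.24 kg; grasp across its 66 mm. May be absent.
- mouse_mid (a point): Black computer mouse, 114 x 60 x 38 mm; point at its centre, 19 mm above its underside; long axis is x; grasp across its 60 mm. May be absent.
- tweezers_mid (a point): Steel tweezers lying flat, 120 x 12 x 9 mm; point at the centre, 4.5 mm above the underside; long axis is x; grasp across its 12 mm at mid length. May be absent.
- steel_pen_mid (a point): Slim steel pen lying flat, 132 x 8 x 8 mm; point at the centre, 4 mm above the underside; long axis is x; grasp across its 8 mm. May be absent.
- tape_roll: Roll of black tape, 64 mm across, 19 mm tall; bystander, origin under its centre.
- solder_reel: Blue reel of solder, 53 mm across, 37 mm tall; bystander, origin under its centre.
- side_cutters: Side cutters with red handles, 115 x 50 x 12 mm; bystander, origin under its centre.

How it is judged:
On the way, in this order (a step that is already met when the one before it is completed fails the run):
1. the fader is fully off, the lid still closed (value of joint fader below 0.004 m and value of joint lid below 0.04 rad), for 0.2 s.
2. the lid rests on its stop (value of joint lid above 1.76 rad and velocity of joint lid below 0.05 rad/s), for 0.3 s.
3. every tool present lies in the chamber, released (x of multimeter_mid in the frame of uv_box between -0.145 and 0.145 m and y of multimeter_mid in the frame of uv_box between -0.077 and 0.077 m and z of multimeter_mid in the frame of uv_box between 0.005 and 0.05 m and x of mouse_mid in the frame of uv_box between -0.145 and 0.145 m and y of mouse_mid in the frame of uv_box between -0.077 and 0.077 m and z of mouse_mid in the frame of uv_box between 0.005 and 0.05 m and x of tweezers_mid in the frame of uv_box between -0.145 and 0.145 m and y of tweezers_mid in the frame of uv_box between -0.077 and 0.077 m and z of tweezers_mid in the frame of uv_box between 0.005 and 0.05 m and x of steel_pen_mid in the frame of uv_box between -0.145 and 0.145 m and y of steel_pen_mid in the frame of uv_box between -0.077 and 0.077 m and z of steel_pen_mid in the frame of uv_box between 0.005 and 0.05 m and contact force between the fingers and multimeter below 0.2 N and contact force between the fingers and mouse below 0.2 N and contact force between the fingers and tweezers below 0.2 N and contact force between the fingers and steel_pen below 0.2 N), for 0.2 s.
4. the lid is closed over them (x of multimeter_mid in the frame of uv_box between -0.145 and 0.145 m and y of multimeter_mid in the frame of uv_box between -0.077 and 0.077 m and z of multimeter_mid in the frame of uv_box between 0.005 and 0.05 m and x of mouse_mid in the frame of uv_box between -0.145 and 0.145 m and y of mouse_mid in the frame of uv_box between -0.077 and 0.077 m and z of mouse_mid in the frame of uv_box between 0.005 and 0.05 m and x of tweezers_mid in the frame of uv_box between -0.145 and 0.145 m and y of tweezers_mid in the frame of uv_box between -0.077 and 0.077 m and z of tweezers_mid in the frame of uv_box between 0.005 and 0.05 m and x of steel_pen_mid in the frame of uv_box between -0.145 and 0.145 m and y of steel_pen_mid in the frame of uv_box between -0.077 and 0.077 m and z of steel_pen_mid in the frame of uv_box between 0.005 and 0.05 m and value of joint lid below 0.04 rad), for 0.3 s.
5. the fader is level with the pointer (x of fader_cap in the frame of pointer_mark between -0.005 and 0.005 m), for 0.2 s.
At the end, for the whole second after the job is handed in: Every tool present lies at rest in the chamber, the lid is closed (within 0.04 rad) and the fader is within 5 mm of the pointer along its track (all of step 4 and all of step 5 and linear speed of each of multimeter, mouse, tweezers, steel_pen below 0.02 m/s and velocity of joint fader below 0.01 m/s); the robot touches nothing.
It fails at once if the lid is let fall shut (faster than 2 rad/s as it closes) (value of joint lid below 0.12 rad and velocity of joint lid below -2 rad/s).
It fails at once if the lid is let fall onto its stop (faster than 1.2 rad/s as it lands) (value of joint lid above 1.65 rad and velocity of joint lid above 1.2 rad/s).
It fails at once if the lamp is on (fader more than 10 mm from off) while the lid is open (value of joint lid above 0.1 rad and value of joint fader above 0.01 m).
It fails at once if a bystander is moved by more than 20 mm (distance of any of tape_roll, solder_reel, side_cutters from where it was at the start of the episode above 0.02 m).
Of multimeter, mouse, tweezers, steel_pen only 2 to 4 are there at a start; the rules pass over those that are not, and their reading is None.
At some moment in a run one of multimeter, mouse, tweezers, steel_pen may be knocked a few centimetres aside while the robot is not near it.
It also fails if it takes over 208 s, if anything falls off the work surface, if the arm or the gripper's body presses on something with over 40 N, if the wrist force passes 120 N, or if a joint passes its speed limit or range.

### The arm

A 6-joint arm with a two-finger parallel gripper is mounted at the origin on a cart in front of the work surface, level with it; the furniture and walls round the work are solid. World frame = base frame: x ahead of the robot, y to its left, z up, the work surface at z = 0. Lengths are in m, angles in rad, forces in N, time in s.
With the tool pointing down it reaches from about 0.35 to 0.85 m from the base axis. Payload 8.1 kg.
Tool frame: the origin (TCP) lies at the centre of the arm's flange, where the gripper is bolted on; the fingertips stand 186 mm ahead of it and the grasp point (between the pads) lies 167 mm ahead of it; z points along the fingers, y is the line along which they close (so a half turn about z gives the same grasp; the last joint's range is limited). The gripper opens to 93 mm and grips with 3 to 60 N. Pads are 15 mm wide; open, the fingers measure 128 mm over their backs; the gripper's body (75 mm by 188 mm) begins 65 mm behind the grasp point.
Start: joints at [1.236, 0.13, 1.488, -0, 1.523, -0.085], TCP at [0.148, 0.581, 0.405] pointing down, gripper open.
Joint ranges: [-2.96, 2.96], [-0.89, 2.26], [0.02, 2.5], [-1.34, 4.48], [0, 2.73], [-2.66, 2.66]. Speed limits (rad/s): [2.39, 2.39, 2.79, 3.14, 3.14, 3.14].

### API

Orientations are given as a rotation vector (axis times angle).
In Python, from plant import robot gives the robot as it stands.
- The arm moves only by the tool apply_moves, never from a script. Its argument "series" is a list of rows, each a list of 2 entries, a list of its own where there are three numbers: the shift along the tool's x, y, z in mm, then the turn, a rotation vector about the tool's x, y, z in rad. A call has 1 to 12 rows; each row shifts and turns the commanded pose from where the row before left it, along the tool's axes as they then stand; what a row does not reach is not made up. A row lasts 1/12 s, in which the tool goes at most 41.7 mm and 7.16 degrees, less where a joint would pass 70% of its speed; a pose out of reach is approached as far as the arm can. A call is refused whole if a number of a shift passes 41.7 or a number of a turn 0.125, either way. A call with a gripper value outside its range is refused whole. "claw" is the opening, from 0 (shut) to 1 (fully open), set as the call begins (left out, the last holds). The fingers move at their own pace and stop on an object; "newtons" is the grip in N (left out, the last holds). Time passes only in rows, so rows that do not move let the fingers close. It gives the time, the measured TCP pose, the force, the opening and the grip force at its end, in the units of the state.
- robot.read_state(): the state, without advancing time (a new reading comes with each control period).
- robot.read_camera(name): name is "scene" or "top"; returns (picture, depth): 420x560x3 uint8, blue, green, red; 420x560 float32, m along the optical axis (not along the pixel's ray), 0 where there is no reading.
- robot.calibration(name): a dict with "fx", "fy", "cx", "cy" (pixels), "D" ([k1, k2, p1, p2, k3] as OpenCV has them; the pictures are not rectified), "extrinsics" (4x4, takes a point from world to camera coordinates). Camera axes: x right, y down, z forward; pixel columns grow to the right and rows downward; lengths in m; the calibration is good to about 2 mm. A picture is of the moment at which its call begins. calibration takes no time and is no camera call.
- robot.close_job(): hands the job in; it is judged then, once.
The state is a dict: "t": time; "q": joint angles; "dq": joint speeds; "joint_torque": joint torques, N m; "tool_pos": TCP position; "orientation": TCP orientation; "force": force on the tool from outside, world axes, zero at the start; "wrist_torque": the same for the moment, N m; "opening": finger opening in m; "gripper_force": force on a finger pad.
Only numpy, scipy, OpenCV 4.12 (cv2) and the standard library are available. Lean on these libraries where they do the work, as an engineer would, in place of code of your own. Each camera call takes 0.05 s, during which the arm holds its last target. There are 200 camera calls.

## Working session

There is one attempt and no reset: what is moved stays moved. The work goes in short steps, Python scripts to look and compute and a tool call to move; the robot and the scene stay as the last step left them, time stands still between calls to the robot, and variables do not carry over. Pictures are saved under pics/ and viewed, at most 14 in all, crops included, and the job is handed in when it is done.

Besides the shell and the picture viewer there is one more tool, called as name([rows], argument=value, ...), one row to a line, values as JSON. apply_moves: Moves the arm, as the interface text tells. Its arguments: {"type":"object","properties":{"series":{"type":"array"},"claw":{"type":"number"},"newtons":{"type":"number"}},"required":["series"]}

```bash
ls; mkdir -p pics; cat > h.py <<'E'
import numpy as np, cv2, sys
from scipy.spatial.transform import Rotation as R
from plant import robot
def snap(n,f=None):
    im,d=robot.read_camera(n)
    im=np.array(im); d=np.array(d)
    np.savez(f'/tmp/{n}.npz',im=im,d=d)
    if f: cv2.imwrite(f'pics/{f}.png',im)
    return im,d
def ray(n,uv):
    c=robot.calibration(n); K=np.array([[c['fx'],0,c['cx']],[0,c['fy'],c['cy']],[0,0,1.]])
    p=cv2.undistortPoints(np.array(uv,float).reshape(-1,1,2),K,np.array(c['D'],float))[:,0]
    E=np.array(c['extrinsics']); Rm=E[:3,:3]; t=E[:3,3]
    return -Rm.T@t, np.c_[p,np.ones(len(p))]@Rm
def onz(n,uv,z):
    o,d=ray(n,uv); z=np.broadcast_to(z,(len(d),))
    return o+d*((z-o[2])/d[:,2])[:,None]
def cloud(n,d):
    v,u=np.mgrid[:d.shape[0],:d.shape[1]]
    o,r=ray(n,np.c_[u.ravel(),v.ravel()])
    return (o+r*d.ravel()[:,None]).reshape(*d.shape,3)
def proj(n,P):
    c=robot.calibration(n); K=np.array([[c['fx'],0,c['cx']],[0,c['fy'],c['cy']],[0,0,1.]])
    E=np.array(c['extrinsics'])
    return cv2.projectPoints(np.array(P,float).reshape(-1,3),cv2.Rodrigues(E[:3,:3])[0],E[:3,3],K,np.array(c['D'],float))[0][:,0]
def st():
    s=robot.read_state()
    print('t',round(s['t'],2),'pos',np.round(s['tool_pos'],4),'rv',np.round(s['orientation'],3),'q',np.round(s['q'],2),'F',np.round(s['force'],1),'op',round(s['opening'],4),round(s['gripper_force'],1))
    return s
E
python3 - <<'E'
from h import *
st()
for n in('scene','top'):
    snap(n,n+'0'); c=robot.calibration(n); print({k:np.round(v,3).tolist() for k,v in c.items()})
print(R.from_rotvec(robot.read_state()['orientation']).as_matrix().round(3))
E
```

```text
pics
t 0.0 pos [0.1482 0.5812 0.4037] rv [-3.910e-01 -3.117e+00  3.000e-03] q [ 1.24  0.13  1.49  0.    1.52 -0.09] F [0.2 0.  0.2] op 0.093 0.0
{'fx': 503.431, 'fy': 503.431, 'cx': 269.826, 'cy': 203.967, 'D': [-0.161, 0.0, 0.0, 0.0, 0.0], 'extrinsics': [[0.53, -0.848, 0.027, -0.316], [-0.368, -0.259, -0.893, 0.25], [0.764, 0.463, -0.45, 1.329], [0.0, 0.0, 0.0, 1.0]]}
{'fx': 398.359, 'fy': 398.359, 'cx': 276.76, 'cy': 206.366, 'D': [-0.006, 0.0, 0.0, 0.0, 0.0], 'extrinsics': [[0.111, -0.994, -0.0, -0.055], [-0.971, -0.109, -0.214, 0.56], [0.212, 0.024, -0.977, 1.178], [0.0, 0.0, 0.0, 1.0]]}
[[-0.969  0.247 -0.001]
 [ 0.247  0.969 -0.002]
 [ 0.    -0.002 -1.   ]]
```

View pics/top0.png

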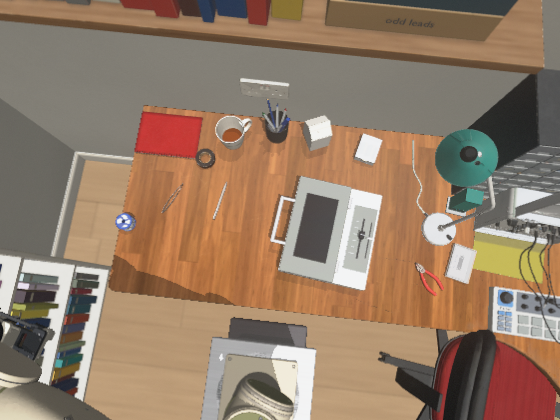

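View pics/scene0.png

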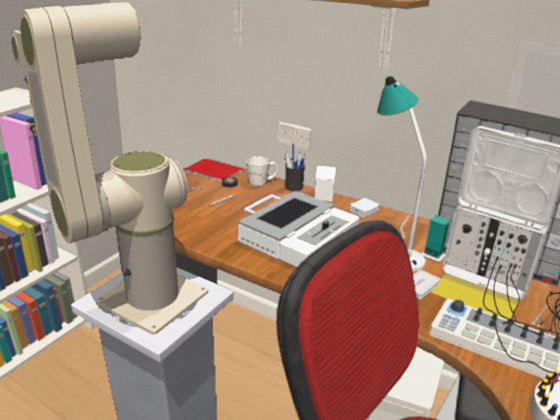

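The top view shows the box at about (330,235), its handle at (282,220) and its fader at (361,237). The tweezers are at (172,198) and the pen at (219,201). The tape is at (205,158), the reel at (124,222) and the cutters at (430,278). I see no mouse or multimeter.

```bash
python3 - <<'E'
from h import *
z=np.load('/tmp/top.npz'); im,d=z['im'],z['d']
a=cv2.resize(im[170:295,265:390],None,fx=4.6,fy=4.6,interpolation=cv2.INTER_CUBIC); 
cv2.imwrite('pics/boxcrop.png',a)
P=cloud('top',d)
reg=np.zeros(d.shape,bool); reg[170:300,265:390]=1
m=reg&(P[...,2]>0.05)&(P[...,2]<0.11)
print('z hist',np.histogram(P[m][:,2],bins=12))
for lo,hi in((.055,.068),(.07,.082),(.05,.082)):
    mm=(reg&(P[...,2]>lo)&(P[...,2]<hi)).astype(np.uint8)
    n,l,s,c=cv2.connectedComponentsWithStats(mm); k=1+s[1:,4].argmax()
    Q=P[l==k]; r=cv2.minAreaRect((Q[:,:2]*1000).astype(np.float32)); print(lo,hi,s[k],np.median(Q[:,2]),r,cv2.boxPoints(r).round(1).tolist())
hsv=cv2.cvtColor(im,cv2.COLOR_BGR2HSV)
for name,(x0,y0,x1,y1),zz in(('tw',(155,180,188,216),.006),('pen',(205,178,232,222),.006)):
    g=hsv[y0:y1,x0:x1]; mm=((g[...,1]<90)).astype(np.uint8)
    v,u=np.nonzero(mm); Q=onz('top',np.c_[u+x0,v+y0],zz)[:,:2]
    r=cv2.minAreaRect((Q*1000).astype(np.float32)); e,V=np.linalg.eigh(np.cov(Q.T)); print(name,len(u),Q.mean(0).round(4),r,np.degrees(np.arctan2(V[1,1],V[0,1])))
E
```

```text
z hist (array([   7,   19,  264, 1347, 1227,  360, 1303, 2784, 1238,   88,   17,
         12]), array([0.0506706 , 0.05401243, 0.05735427, 0.0606961 , 0.06403793,
       0.06737977, 0.0707216 , 0.07406343, 0.07740527, 0.0807471 ,
       0.08408893, 0.08743077, 0.0907726 ]))
0.055 0.068 [ 332  189   50  102 2882] 0.06370774829539094 ((491.6434326171875, -247.8995819091797), (100.7743148803711, 300.01678466796875), 83.4978256225586) [[336.8999938964844, -281.0], [635.0, -314.8999938964844], [646.4000244140625, -214.8000030517578], [348.29998779296875, -180.8000030517578]]
0.07 0.082 [ 270  176   82  107 5433] 0.07569002297240979 ((510.0787353515625, -98.33086395263672), (216.8474884033203, 300.0808410644531), 83.1855239868164) [[348.20001220703125, -188.1999969482422], [646.2000122070312, -223.8000030517578], [671.9000244140625, -8.5], [374.0, 27.100000381469727]]
0.05 0.082 [ 270  176  112  115 8615] 0.07374151700649811 ((504.5188903808594, -144.35618591308594), (309.4662780761719, 300.2567443847656), 83.05551147460938) [[336.79998779296875, -279.79998779296875], [634.7999877929688, -316.1000061035156], [672.2999877929688, -8.899999618530273], [374.20001220703125, 27.399999618530273]]
tw 43 [0.5558 0.3569] ((564.960205078125, 351.8793640136719), (14.410043716430664, 116.12720489501953), 64.45488739013672) 154.5751206370929
pen 101 [0.5731 0.1962] ((574.9653930664062, 195.78009033203125), (8.933069229125977, 126.69386291503906), 79.05450439453125) 168.9810073642303
```

View pics/boxcrop.png

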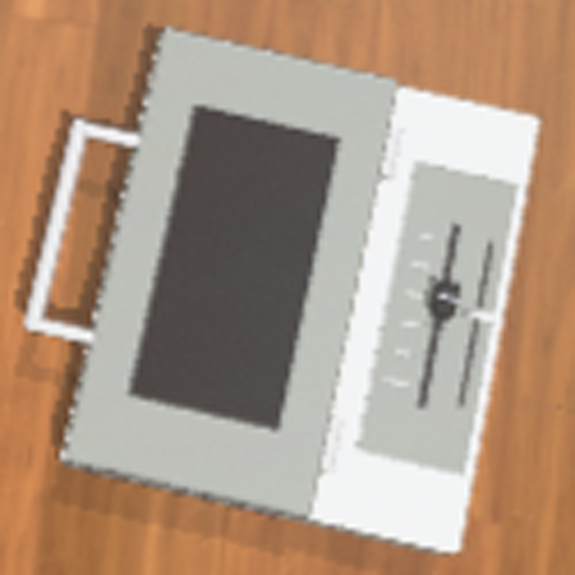

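The crop shows the fader cap at about (443,300) and the steel pointer at about (483,317) in crop pixels. Box yaw is about -6.8° and its origin is near (0.5075,-0.117). The measured sizes match the given ones.

```bash
cat >> h.py <<'E'
YAW=np.radians(-6.8); O=np.array([.5075,-.117,0]); RB=R.from_euler('z',YAW).as_matrix()
def b2w(p): return O+RB@np.array(p,float)
def w2b(p): return (np.atleast_2d(p)-O)@RB
def togo(grasp,heading=None):
    """shift in tool mm and turn about tool z to bring grasp point to world 'grasp', tool y heading deg"""
    s=st(); Rt=R.from_rotvec(s['orientation']).as_matrix()
    dn=np.array(grasp)+np.array([0,0,.167])-s['tool_pos']
    print('shift tool mm',(Rt.T@dn*1000).round(1))
    h=np.degrees(np.arctan2(Rt[1,1],Rt[0,1]))
    if heading is not None:
        target=R.from_matrix(np.c_[np.cross([np.cos(np.radians(heading)),np.sin(np.radians(heading)),0],[0,0,-1]),[np.cos(np.radians(heading)),np.sin(np.radians(heading)),0],[0,0,-1]])
        print('heading',h.round(2),'turn tool',(R.from_matrix(Rt).inv()*target).as_rotvec().round(4))
E
python3 - <<'E'
from h import *
z=np.load('/tmp/top.npz'); im=z['im']
f=lambda x,y:(265+(x+.5)/4.6-.5,170+(y+.5)/4.6-.5)
print('cap',w2b(onz('top',[f(443,300)],.087)).round(4),'at .065',w2b(onz('top',[f(443,300)],.065)).round(4))
print('pointer',w2b(onz('top',[f(483,317)],.064)).round(4))
print('track ends',w2b(onz('top',[f(456,226),f(421,408),f(491,243),f(460,405)],.064)).round(4))
g=cv2.cvtColor(im,cv2.COLOR_BGR2GRAY)[225:250,350:376]
print(g)
togo(b2w([-.0,-.14,.2]),83.2)
E
```

```text
cap [[ 0.0067 -0.1368  0.087 ]] at .065 [[ 0.0108 -0.1406  0.065 ]]
pointer [[ 0.0059 -0.1687  0.064 ]]
track ends [[ 0.0622 -0.1401  0.064 ]
 [-0.0625 -0.1399  0.064 ]
 [ 0.0561 -0.165   0.064 ]
 [-0.0547 -0.1645  0.064 ]]
[[239 209 190 191 192 190 191 192 192 191 191 188 119 101 176 191 191 191
  192 191 166 121 176 191 196 240]
 [233 202 192 190 194 198 196 195 192 191 191 169 109 125 181 191 191 190
  191 191 145 134 180 191 211 241]
 [224 197 190 192 205 221 214 213 197 191 191 164 104 150 186 191 191 190
  192 190 129 150 184 191 223 242]
 [218 191 191 191 191 191 192 206 196 190 191 133  89 174 192 191 192 191
  191 190 117 151 185 190 232 243]
 [215 191 191 191 192 191 191 191 185 184 188 130 103 175 190 191 190 191
  191 188 120 174 191 191 234 242]
 [209 191 191 191 191 191 191 191 147 131 171 115  97 171 187 189 191 190
  190 166 118 176 190 192 240 230]
 [203 192 191 191 191 192 192 190 148 127  99  81  81 134 144 182 191 190
  191 141 115 177 190 210 241 211]
 [196 191 191 194 195 191 190 186 146  93  71  77  79  82  83 174 191 190
  191 131 150 185 190 223 242 195]
 [19
[... 1380 characters left out ...]
174 190 191 234 242 186 136 128]
 [191 218 215 213 195 191 190 164 106 108 177 191 191 191 191 191 165 119
  176 190 192 240 233 171 136 127]
 [192 192 191 206 190 188 191 166 105 146 184 190 190 191 191 190 144 118
  177 190 210 241 219 160 135 129]
 [191 190 191 192 190 191 190 147  94 152 186 192 191 190 190 191 131 149
  185 191 213 241 201 151 136 129]
 [192 192 191 192 192 190 191 132  91 174 191 191 192 191 191 191 130 153
  185 191 232 243 184 142 133 126]]
t 0.1 pos [0.1482 0.5812 0.4038] rv [-3.910e-01 -3.117e+00  3.000e-03] q [ 1.24  0.13  1.49  0.    1.52 -0.09] F [-1.4  1.2  0. ] op 0.0928 0.0
shift tool mm [-539.  -726.4   37.9]
heading 75.69 turn tool [-0.0016 -0.0003 -0.1311]
```

apply_moves([
  [[0, 0, 0], [0, 0, -0.066]],
  [[0, 0, 0], [0, 0, -0.065]],
  [[-18, -33, 0], [0, 0, 0]],
  [[-18, -33, 0], [0, 0, 0]],
  [[-18, -33, 0], [0, 0, 0]],
  [[-18, -33, 0], [0, 0, 0]],
  [[-18, -33, 0], [0, 0, 0]],
  [[-18, -33, 0], [0, 0, 0]],
  [[-18, -33, 0], [0, 0, 0]],
  [[-18, -33, 0], [0, 0, 0]],
  [[-18, -33, 0], [0, 0, 0]],
  [[-18, -33, 0], [0, 0, 0]],
], claw=0.5, newtons=15)

```text
t: 1.1
tool_pos: [0.2879, 0.2307, 0.4044]
orientation: [0.185, 3.136, 0.0]
force: [1.6, -0.3, 0.7]
opening: 0.0464
gripper_force: 0.0
```

apply_moves([
  [[-18, -33, 0], [0, 0, 0]],
  [[-18, -33, 0], [0, 0, 0]],
  [[-18, -33, 0], [0, 0, 0]],
  [[-18, -33, 0], [0, 0, 0]],
  [[-18, -33, 0], [0, 0, 0]],
  [[-18, -33, 0], [0, 0, 0]],
  [[-18, -33, 0], [0, 0, 0]],
  [[-18, -33, 0], [0, 0, 0]],
  [[-18, -33, 0], [0, 0, 0]],
  [[-18, -33, 0], [0, 0, 0]],
  [[-18, -33, 0], [0, 0, 0]],
  [[0, 0, 0], [0, 0, 0]],
])

```text
t: 2.1
tool_pos: [0.4424, -0.1564, 0.4035]
orientation: [-0.193, -3.134, 0.002]
force: [-0.3, 0.3, 0.1]
opening: 0.0462
gripper_force: 0.0
```

```bash
python3 - <<'E'
from h import *
togo(b2w([.008,-.14,.086]),83.2)
E
```

```text
t 2.1 pos [ 0.4424 -0.1564  0.4035] rv [-1.930e-01 -3.134e+00  2.000e-03] q [-0.45 -0.23  1.84 -0.    1.53 -1.9 ] F [-0.3  0.3  0.1] op 0.0462 0.0
shift tool mm [-68.5 -92.7 150.5]
heading 82.97 turn tool [-0.0015 -0.0013 -0.0041]
```

apply_moves([
  [[-22, -31, 0], [0, 0, -0.004]],
  [[-22, -31, 0], [0, 0, 0]],
  [[-24, -31, 0], [0, 0, 0]],
  [[0, 0, 25], [0, 0, 0]],
  [[0, 0, 25], [0, 0, 0]],
  [[0, 0, 25], [0, 0, 0]],
  [[0, 0, 25], [0, 0, 0]],
  [[0, 0, 10], [0, 0, 0]],
  [[0, 0, 0], [0, 0, 0]],
  [[0, 0, 0], [0, 0, 0]],
])

```text
t: 2.93
tool_pos: [0.4982, -0.2516, 0.2949]
orientation: [-0.18, -3.136, -0.001]
force: [0.9, 0.3, 0.2]
opening: 0.0466
gripper_force: 0.0
```

```bash
python3 - <<'E'
from h import *
togo(b2w([.008,-.14,.086]),83.2)
im,d=snap('top'); a=cv2.resize(im[170:295,300:425],None,fx=4.6,fy=4.6,interpolation=cv2.INTER_CUBIC); cv2.imwrite('pics/f1.png',a)
E
```

```text
t 2.93 pos [ 0.4982 -0.2516  0.2949] rv [-1.800e-01 -3.136e+00 -1.000e-03] q [-0.56  0.1   1.73  0.    1.32 -2.02] F [0.9 0.3 0.2] op 0.0466 0.0
shift tool mm [-1.3 -5.3 41.9]
heading 83.43 turn tool [ 0.0004 -0.0008  0.0041]
```

View pics/f1.png

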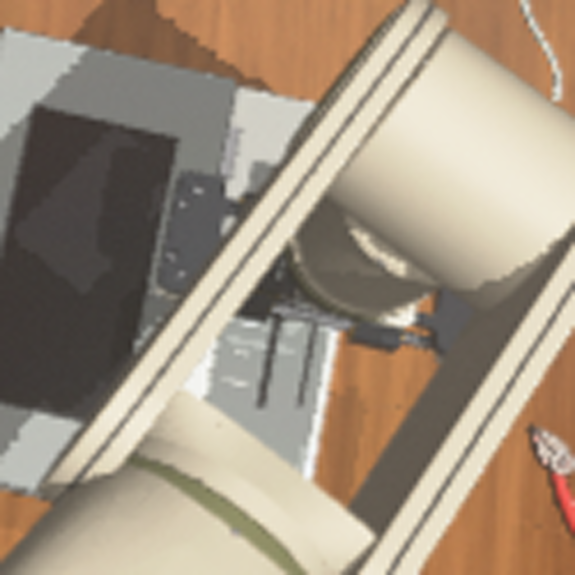

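The arm hides the cap in this view, so I'll go by the coordinates.

apply_moves([
  [[-1, -5, 0], [0, 0, 0]],
  [[0, 0, 15], [0, 0, 0]],
  [[0, 0, 15], [0, 0, 0]],
  [[0, 0, 11], [0, 0, 0]],
  [[0, 0, 0], [0, 0, 0]],
  [[0, 0, 0], [0, 0, 0]],
])

```text
t: 3.48
tool_pos: [0.4987, -0.257, 0.254]
orientation: [-0.18, -3.136, -0.0]
force: [-0.1, -0.1, 0.3]
opening: 0.0466
gripper_force: 0.0
```

apply_moves([
  [[0, 0, 0], [0, 0, 0]],
  [[0, 0, 0], [0, 0, 0]],
  [[0, 0, 0], [0, 0, 0]],
  [[0, 0, 0], [0, 0, 0]],
  [[0, 0, 0], [0, 0, 0]],
  [[0, 0, 0], [0, 0, 0]],
], claw=0, newtons=12)

```text
t: 3.98
tool_pos: [0.4987, -0.2573, 0.2541]
orientation: [0.18, 3.136, -0.002]
force: [0.1, -0.6, 2.5]
opening: 0.0137
gripper_force: 12.0
```

```bash
python3 - <<'E'
from h import *
togo(b2w([-.050,-.14,.086]),83.2)
E
```

```text
t 3.98 pos [ 0.4987 -0.2573  0.2541] rv [ 1.800e-01  3.136e+00 -2.000e-03] q [-0.57  0.15  1.75 -0.    1.24 -2.02] F [ 0.1 -0.6  2.5] op 0.0137 12.0
shift tool mm [57.9  0.5  1.1]
heading 83.43 turn tool [-0.0013  0.0006  0.0039]
```

apply_moves([
  [[6, 0, 0], [0, 0, 0]],
  [[6, 0, 0], [0, 0, 0]],
  [[6, 0, 0], [0, 0, 0]],
  [[6, 0, 0], [0, 0, 0]],
  [[6, 0, 0], [0, 0, 0]],
  [[6, 0, 0], [0, 0, 0]],
  [[6, 0, 0], [0, 0, 0]],
  [[6, 0, 0], [0, 0, 0]],
  [[6, 0, 0], [0, 0, 0]],
  [[4, 0, 0], [0, 0, 0]],
  [[4, 0, 0], [0, 0, 0]],
  [[4, 0, 0], [0, 0, 0]],
])

```text
t: 4.98
tool_pos: [0.4348, -0.2496, 0.2549]
orientation: [0.18, 3.128, -0.003]
force: [18.4, -5.2, -4.8]
opening: 0.0143
gripper_force: 12.0
```

apply_moves([
  [[0, 0, 0], [0, 0, 0]],
  [[0, 0, 0], [0, 0, 0]],
  [[0, 0, 0], [0, 0, 0]],
])

```text
t: 5.23
tool_pos: [0.4347, -0.2496, 0.2549]
orientation: [0.18, 3.13, -0.003]
force: [13.0, -5.8, -3.8]
opening: 0.0143
gripper_force: 12.0
```

```bash
python3 - <<'E'
from h import *
s=st(); print(w2b(s['tool_pos']))
E
```

```text
t 5.23 pos [ 0.4347 -0.2496  0.2549] rv [ 1.80e-01  3.13e+00 -3.00e-03] q [-0.62 -0.01  1.92  0.    1.23 -2.08] F [13.  -5.8 -3.8] op 0.0143 12.0
[[-0.05661098 -0.14025287  0.25490771]]
```

apply_moves([
  [[-2, 0, 0], [0, 0, 0]],
  [[0, 0, 0], [0, 0, 0]],
  [[0, 0, 0], [0, 0, 0]],
  [[0, 0, -20], [0, 0, 0]],
  [[0, 0, -30], [0, 0, 0]],
  [[0, 0, -30], [0, 0, 0]],
  [[0, 0, -10], [0, 0, 0]],
  [[-15, 25, 0], [0, 0, 0]],
  [[-15, 35, 0], [0, 0, 0]],
  [[-15, 35, 0], [0, 0, 0]],
], claw=0.45)

```text
t: 6.07
tool_pos: [0.4906, -0.1597, 0.3434]
orientation: [-0.184, -3.135, -0.001]
force: [-0.2, -0.4, 0.3]
opening: 0.0419
gripper_force: 0.0
```

apply_moves([
  [[-10, 35, 0], [0, 0, 0]],
  [[0, 35, 0], [0, 0, 0]],
  [[0, 35, 0], [0, 0, 0]],
  [[0, 30, 0], [0, 0, 0]],
  [[0, 15, 0], [0, 0, 0]],
  [[0, 0, 0], [0, 0, 0]],
])

```text
t: 6.57
tool_pos: [0.5174, -0.0094, 0.3427]
orientation: [-0.174, -3.135, -0.002]
force: [0.6, -0.6, -0.1]
opening: 0.0417
gripper_force: 0.0
```

```bash
python3 - <<'E'
from h import *
togo(b2w([0,.1205,.068]),83.2)
im,d=snap('top'); 
P=cloud('top',d); Q=w2b(P.reshape(-1,3)).reshape(P.shape)
im2=cv2.resize(im[150:300,240:440],None,fx=4,fy=4,interpolation=cv2.INTER_CUBIC); cv2.imwrite('pics/b1.png',im2)
E
```

```text
t 6.57 pos [ 0.5174 -0.0094  0.3427] rv [-1.740e-01 -3.135e+00 -2.000e-03] q [-0.12 -0.05  1.79  0.    1.41 -1.58] F [ 0.6 -0.6 -0.1] op 0.0417 0.0
shift tool mm [ -3.3  12.3 107.7]
heading 83.63 turn tool [ 0.0012 -0.0022  0.0075]
```

View pics/b1.png

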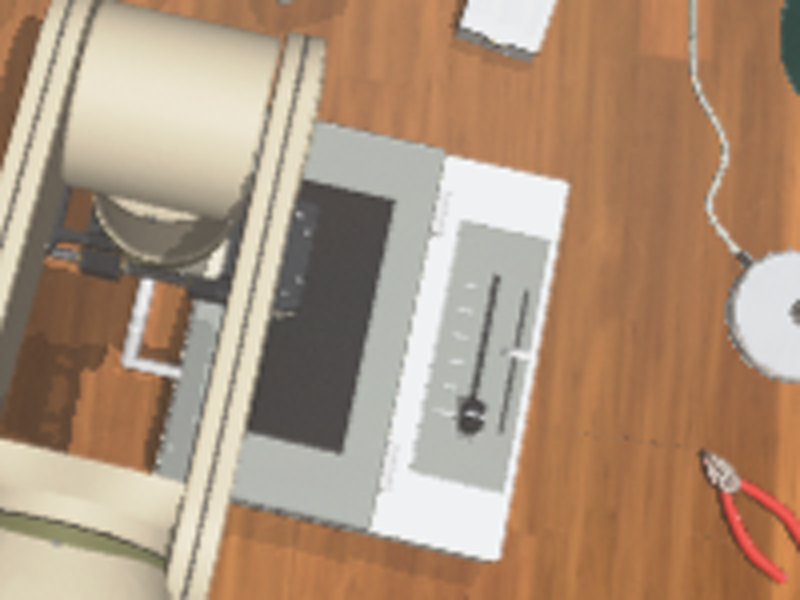

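The fader cap now sits at the near end of its track, at crop (471,413). Next is the bar.

apply_moves([
  [[-3, 12, 0], [0, 0, 0.007]],
  [[0, 0, 25], [0, 0, 0]],
  [[0, 0, 25], [0, 0, 0]],
  [[0, 0, 25], [0, 0, 0]],
  [[0, 0, 20], [0, 0, 0]],
  [[0, 0, 12], [0, 0, 0]],
  [[0, 0, 0], [0, 0, 0]],
], claw=0.32)

```text
t: 7.2
tool_pos: [0.5204, -0.0018, 0.2332]
orientation: [-0.193, -3.129, -0.0]
force: [-0.5, 1.0, 0.1]
opening: 0.0296
gripper_force: 0.0
```

apply_moves([
  [[0, 0, 0], [0, 0, 0]],
  [[0, 0, 0], [0, 0, 0]],
  [[0, 0, 0], [0, 0, 0]],
  [[0, 0, 0], [0, 0, 0]],
  [[0, 0, 0], [0, 0, 0]],
  [[0, 0, 0], [0, 0, 0]],
], claw=0, newtons=12)

```text
t: 7.7
tool_pos: [0.5231, 0.001, 0.2385]
orientation: [0.19, 3.133, 0.007]
force: [2.1, 13.0, -1.4]
opening: 0.0119
gripper_force: 12.0
```

```bash
cat >> h.py <<'E'
def lidgo(angs):
    s=st(); Rt=R.from_rotvec(s['orientation']).as_matrix(); p=s['tool_pos']
    b=w2b(p)[0]; y,z=b[1]+.0825,b[2]-.167-.070
    print('box',b.round(4),'ang',np.arctan2(z,y).round(3),'rad',np.hypot(y,z).round(4))
    prev=p
    for a in angs:
        w=b2w([b[0],-.0825+.203*np.cos(a),.237+.203*np.sin(a)])
        print(round(a,3),(Rt.T@(w-prev)*1000).round(1)); prev=w
E
python3 - <<'E'
from h import *
lidgo(np.arange(.05,.66,.05))
E
```

```text
t 7.7 pos [0.5231 0.001  0.2385] rv [0.19  3.133 0.007] q [-0.1   0.07  1.87  0.    1.2  -1.55] F [ 2.1 13.  -1.4] op 0.0119 12.0
box [0.0015 0.119  0.2385] ang 0.007 rad 0.2015
0.05 [-0.   1.3 -8.7]
0.1 [ -0.   -0.7 -10.1]
0.15 [ -0.   -1.2 -10.1]
0.2 [ -0.   -1.7 -10. ]
0.25 [-0.  -2.2 -9.9]
0.3 [-0.  -2.7 -9.8]
0.35 [-0.  -3.2 -9.6]
0.4 [-0.  -3.7 -9.5]
0.45 [-0.  -4.1 -9.3]
0.5 [-0.  -4.6 -9. ]
0.55 [-0.  -5.  -8.8]
0.6 [-0.  -5.5 -8.5]
0.65 [-0.  -5.9 -8.3]
```

apply_moves([
  [[0, 2, -5], [0, 0, 0]],
  [[0, 0, -10], [0, 0, 0]],
  [[0, -1.2, -10], [0, 0, 0]],
  [[0, -1.7, -10], [0, 0, 0]],
  [[0, -2.2, -10], [0, 0, 0]],
  [[0, -2.7, -10], [0, 0, 0]],
  [[0, -3.2, -9.6], [0, 0, 0]],
  [[0, -3.7, -9.5], [0, 0, 0]],
  [[0, -4.1, -9.3], [0, 0, 0]],
  [[0, -4.6, -9], [0, 0, 0]],
  [[0, 0, 0], [0, 0, 0]],
])

```text
t: 8.62
tool_pos: [0.5202, -0.0212, 0.3336]
orientation: [0.19, 3.132, 0.006]
force: [0.3, 13.2, 4.9]
opening: 0.0115
gripper_force: 12.0
```

```bash
python3 - <<'E'
from h import *
lidgo(np.arange(.5,1.11,.05))
E
```

```text
t 8.62 pos [ 0.5202 -0.0212  0.3336] rv [0.19  3.132 0.006] q [-0.14 -0.04  1.8   0.    1.38 -1.59] F [ 0.3 13.2  4.9] op 0.0115 12.0
box [0.0013 0.0966 0.3336] ang 0.495 rad 0.2035
0.5 [-0.  -1.  -0.7]
0.55 [-0.  -5.1 -8.8]
0.6 [-0.  -5.5 -8.5]
0.65 [-0.  -5.9 -8.3]
0.7 [-0.  -6.3 -7.9]
0.75 [-0.  -6.7 -7.6]
0.8 [-0.  -7.1 -7.3]
0.85 [-0.  -7.4 -6.9]
0.9 [-0.  -7.8 -6.5]
0.95 [-0.  -8.1 -6.1]
1.0 [-0.  -8.4 -5.7]
1.05 [-0.  -8.7 -5.3]
1.1 [-0.  -8.9 -4.9]
```

apply_moves([
  [[0, -4, -9], [0, 0, 0]],
  [[0, -5.5, -8.5], [0, 0, 0]],
  [[0, -5.9, -8.3], [0, 0, 0]],
  [[0, -6.3, -7.9], [0, 0, 0]],
  [[0, -6.7, -7.6], [0, 0, 0]],
  [[0, -7.1, -7.3], [0, 0, 0]],
  [[0, -7.4, -6.9], [0, 0, 0]],
  [[0, -7.8, -6.5], [0, 0, 0]],
  [[0, -8.1, -6.1], [0, 0, 0]],
  [[0, -8.4, -5.7], [0, 0, 0]],
  [[0, -8.7, -5.3], [0, 0, 0]],
  [[0, 0, 0], [0, 0, 0]],
])

```text
t: 9.62
tool_pos: [0.511, -0.0973, 0.415]
orientation: [0.19, 3.127, 0.002]
force: [-1.8, 12.3, 20.5]
opening: 0.0113
gripper_force: 12.0
```

```bash
python3 - <<'E'
from h import *
lidgo(np.arange(1.05,1.66,.05))
E
```

```text
t 9.62 pos [ 0.511  -0.0973  0.415 ] rv [1.900e-01 3.127e+00 2.000e-03] q [-0.29 -0.1   1.7   0.    1.53 -1.74] F [-1.8 12.3 20.5] op 0.0113 12.0
box [0.0011 0.02   0.415 ] ang 1.048 rad 0.2054
1.05 [ 0.  -1.5  1.9]
1.1 [-0.1 -8.9 -4.8]
1.15 [-0.1 -9.1 -4.4]
1.2 [-0.1 -9.4 -3.9]
1.25 [-0.1 -9.5 -3.5]
1.3 [-0.  -9.7 -3. ]
1.35 [-0.  -9.8 -2.5]
1.4 [ -0. -10.  -2.]
1.45 [ -0.  -10.   -1.5]
1.5 [ -0.  -10.1  -1. ]
1.55 [ -0.  -10.1  -0.5]
1.6 [ -0.  -10.1   0. ]
1.65 [ -0.  -10.1   0.5]
```

apply_moves([
  [[0, -7, -7], [0, 0, 0]],
  [[0, -9.1, -5], [0, 0, 0]],
  [[0, -9.4, -4], [0, 0, 0]],
  [[0, -9.5, -3.5], [0, 0, 0]],
  [[0, -9.7, -3], [0, 0, 0]],
  [[0, -9.8, -2.5], [0, 0, 0]],
  [[0, -10, -2], [0, 0, 0]],
  [[0, -10, -1.5], [0, 0, 0]],
  [[0, -10, -1], [0, 0, 0]],
  [[0, 0, 0], [0, 0, 0]],
])

```text
t: 10.45
tool_pos: [0.5003, -0.1831, 0.4409]
orientation: [0.193, 3.13, -0.004]
force: [5.5, 0.9, 6.1]
opening: 0.0117
gripper_force: 12.0
```

```bash
python3 - <<'E'
from h import *
lidgo(np.arange(1.5,1.86,.04))
E
```

```text
t 10.45 pos [ 0.5003 -0.1831  0.4409] rv [ 0.193  3.13  -0.004] q [-0.45 -0.07  1.63 -0.    1.58 -1.89] F [5.5 0.9 6.1] op 0.0117 12.0
box [ 0.0007 -0.0665  0.4409] ang 1.492 rad 0.2045
1.5 [ 0.  -1.7  1.4]
1.54 [-0.  -8.1 -0.4]
1.58 [-0.  -8.1 -0.1]
1.62 [-0.  -8.1  0.3]
1.66 [-0.  -8.1  0.6]
1.7 [-0.  -8.1  0.9]
1.74 [-0.  -8.   1.2]
1.78 [-0.  -8.   1.5]
1.82 [-0.  -7.9  1.9]
1.86 [-0.  -7.8  2.2]
```

apply_moves([
  [[0, -6, -0.5], [0, 0, 0]],
  [[0, -6, -0.3], [0, 0, 0]],
  [[0, -6, 0], [0, 0, 0]],
  [[0, -6, 0.2], [0, 0, 0]],
  [[0, -6, 0.4], [0, 0, 0]],
  [[0, -6, 0.6], [0, 0, 0]],
  [[0, -6, 0.7], [0, 0, 0]],
  [[0, -6, 0.8], [0, 0, 0]],
  [[0, -6, 1], [0, 0, 0]],
  [[0, -5, 1], [0, 0, 0]],
  [[0, -4, 1], [0, 0, 0]],
  [[0, 0, 0], [0, 0, 0]],
])

```text
t: 11.45
tool_pos: [0.4925, -0.2448, 0.4349]
orientation: [0.192, 3.132, -0.003]
force: [4.1, -0.8, 2.2]
opening: 0.0112
gripper_force: 12.0
```

```bash
python3 - <<'E'
from h import *
lidgo([1.8])
E
```

```text
t 11.45 pos [ 0.4925 -0.2448  0.4349] rv [ 1.920e-01  3.132e+00 -3.000e-03] q [-0.55 -0.02  1.59  0.    1.57 -2.  ] F [ 4.1 -0.8  2.2] op 0.0112 12.0
box [ 2.000e-04 -1.287e-01  4.349e-01] ang 1.8 rad 0.2032
1.8 [0.  0.1 0.2]
```

apply_moves([
  [[0, -2, 0.5], [0, 0, 0]],
  [[0, -2, 0.5], [0, 0, 0]],
  [[0, 0, 0], [0, 0, 0]],
  [[0, 0, 0], [0, 0, 0]],
  [[0, 0, 0], [0, 0, 0]],
  [[0, 0, 0], [0, 0, 0]],
])

```text
t: 11.95
tool_pos: [0.4924, -0.246, 0.4347]
orientation: [0.188, 3.133, 0.004]
force: [1.9, 12.7, 13.1]
opening: 0.0115
gripper_force: 12.0
```

apply_moves([
  [[0, 0, 0], [0, 0, 0]],
  [[0, 0, 0], [0, 0, 0]],
  [[0, 0, 0], [0, 0, 0]],
  [[0, 0, -15], [0, 0, 0]],
  [[0, 0, -25], [0, 0, 0]],
  [[0, 0, -25], [0, 0, 0]],
  [[0, 0, 0], [0, 0, 0]],
], claw=0.5)

```text
t: 12.53
tool_pos: [0.4919, -0.2483, 0.5024]
orientation: [0.192, 3.13, -0.006]
force: [0.0, 0.1, 1.0]
opening: 0.0459
gripper_force: 0.0
```

```bash
python3 - <<'E'
from h import *
togo([.575,.1958,.12],79)
im,d=snap('top')
hsv=cv2.cvtColor(im,cv2.COLOR_BGR2HSV)
a=cv2.resize(im[130:300,100:400],None,fx=2.6,fy=2.6,interpolation=cv2.INTER_CUBIC); cv2.imwrite('pics/c1.png',a)
E
```

```text
t 12.53 pos [ 0.4919 -0.2483  0.5024] rv [ 0.192  3.13  -0.006] q [-0.56 -0.03  1.47 -0.    1.69 -2.01] F [0.  0.1 1. ] op 0.0459 0.0
shift tool mm [-27.  451.7 214. ]
heading 82.99 turn tool [-0.0032  0.0058  0.0696]
```

View pics/c1.png

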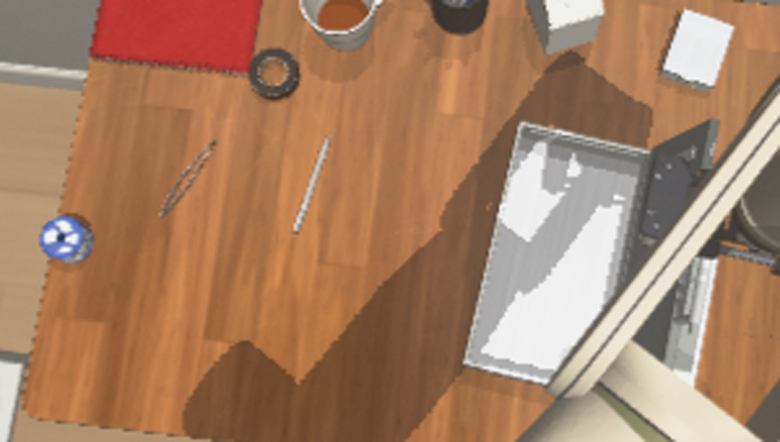

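The lid is open, the chamber is clear, and the pen (crop 312,185) and tweezers (188,178) are still in place.

apply_moves([
  [[-2, 37, 0], [0, 0, 0]],
  [[-2, 38, 0], [0, 0, 0]],
  [[-2, 38, 0], [0, 0, 0]],
  [[-2, 38, 0], [0, 0, 0]],
  [[-2, 38, 0], [0, 0, 0]],
  [[-2, 38, 10], [0, 0, 0]],
  [[-2, 38, 10], [0, 0, 0]],
  [[-2, 38, 10], [0, 0, 0]],
  [[-2, 38, 10], [0, 0, 0]],
  [[-2, 38, 10], [0, 0, 0]],
  [[-2, 38, 10], [0, 0, 0]],
  [[-3, 34, 10], [0, 0, 0]],
])

```text
t: 13.58
tool_pos: [0.5711, 0.1988, 0.4248]
orientation: [-0.191, -3.134, 0.001]
force: [0.3, -0.8, 0.5]
opening: 0.0468
gripper_force: 0.0
```

apply_moves([
  [[0, 0, 25], [0, 0, 0.07]],
  [[0, 0, 25], [0, 0, 0]],
  [[0, 0, 25], [0, 0, 0]],
  [[0, 0, 25], [0, 0, 0]],
  [[0, 0, 25], [0, 0, 0]],
  [[0, 0, 0], [0, 0, 0]],
  [[0, 0, 0], [0, 0, 0]],
], claw=0.4)

```text
t: 14.17
tool_pos: [0.5704, 0.1963, 0.2992]
orientation: [-0.301, -3.122, 0.003]
force: [0.6, -0.2, 0.2]
opening: 0.0374
gripper_force: 0.0
```

```bash
python3 - <<'E'
from h import *
togo([.575,.1958,.021],79)
E
```

```text
t 14.17 pos [0.5704 0.1963 0.2992] rv [-3.010e-01 -3.122e+00  3.000e-03] q [ 0.25  0.21  1.59 -0.    1.34 -1.13] F [ 0.6 -0.2  0.2] op 0.0374 0.0
shift tool mm [ -5.2   0.7 111.2]
heading 79.0 turn tool [-0.0027 -0.0052 -0.    ]
```

apply_moves([
  [[-5, 1, 20], [-0.003, -0.005, 0]],
  [[0, 0, 25], [0, 0, 0]],
  [[0, 0, 25], [0, 0, 0]],
  [[0, 0, 20], [0, 0, 0]],
  [[0, 0, 12], [0, 0, 0]],
  [[0, 0, 8], [0, 0, 0]],
  [[0, 0, 0], [0, 0, 0]],
  [[0, 0, 0], [0, 0, 0]],
])

```text
t: 14.83
tool_pos: [0.5777, 0.1971, 0.1931]
orientation: [0.3, 3.121, 0.005]
force: [1.1, -0.2, -0.1]
opening: 0.0375
gripper_force: 0.0
```

apply_moves([
  [[0, 0, 0], [0, 0, 0]],
  [[0, 0, 0], [0, 0, 0]],
  [[0, 0, 0], [0, 0, 0]],
  [[0, 0, 0], [0, 0, 0]],
  [[0, 0, 0], [0, 0, 0]],
  [[0, 0, 0], [0, 0, 0]],
  [[0, 0, 0], [0, 0, 0]],
], claw=0, newtons=20)

```text
t: 15.42
tool_pos: [0.5773, 0.1971, 0.1923]
orientation: [0.3, 3.121, 0.004]
force: [-0.2, 0.4, 3.7]
opening: 0.0073
gripper_force: 20.0
```

It grips only the top of the pen, so I'll regrip 4 mm lower.

apply_moves([
  [[0, 0, 0], [0, 0, 0]],
  [[0, 0, 0], [0, 0, 0]],
  [[0, 0, 2], [0, 0, 0]],
  [[0, 0, 2], [0, 0, 0]],
  [[0, 0, 0], [0, 0, 0]],
  [[0, 0, 0], [0, 0, 0]],
], claw=0.25)

```text
t: 15.92
tool_pos: [0.5769, 0.197, 0.1873]
orientation: [0.3, 3.123, 0.003]
force: [1.0, 0.3, 0.0]
opening: 0.023
gripper_force: 0.0
```

apply_moves([
  [[0, 0, 0], [0, 0, 0]],
  [[0, 0, 0], [0, 0, 0]],
  [[0, 0, 0], [0, 0, 0]],
  [[0, 0, 0], [0, 0, 0]],
  [[0, 0, 0], [0, 0, 0]],
  [[0, 0, 0], [0, 0, 0]],
], claw=0)

```text
t: 16.42
tool_pos: [0.5772, 0.197, 0.1879]
orientation: [0.3, 3.122, 0.004]
force: [-0.2, -0.3, 0.4]
opening: 0.0079
gripper_force: 20.0
```

apply_moves([
  [[0, 0, -10], [0, 0, 0]],
  [[0, 0, -25], [0, 0, 0]],
  [[0, 0, -25], [0, 0, 0]],
  [[0, 0, -25], [0, 0, 0]],
  [[0, 0, -25], [0, 0, 0]],
  [[0, 0, -20], [0, 0, 0]],
  [[0, 0, 0], [0, 0, 0]],
  [[0, 0, 0], [0, 0, 0]],
])

```text
t: 17.08
tool_pos: [0.577, 0.1969, 0.3201]
orientation: [0.3, 3.118, 0.006]
force: [-0.1, -0.0, 0.5]
opening: 0.0082
gripper_force: 20.0
```

```bash
python3 - <<'E'
from h import *
togo(b2w([0,.022,.15]),83.2)
E
```

```text
t 17.08 pos [0.577  0.1969 0.3201] rv [0.3   3.118 0.006] q [ 0.24  0.2   1.56  0.    1.37 -1.13] F [-0.1 -0.   0.5] op 0.0082 20.0
shift tool mm [  10.  -299.5    1.6]
heading 79.01 turn tool [ 0.0044  0.0088 -0.0731]
```

apply_moves([
  [[0, 0, 0], [0.004, 0.009, -0.073]],
  [[3, -25, 0], [0, 0, 0]],
  [[3, -30, 0], [0, 0, 0]],
  [[3, -30, 0], [0, 0, 0]],
  [[3, -30, 0], [0, 0, 0]],
  [[3, -30, 0], [0, 0, 0]],
  [[3, -30, 0], [0, 0, 0]],
  [[3, -30, 0], [0, 0, 0]],
  [[3, -30, 0], [0, 0, 0]],
  [[3, -30, 0], [0, 0, 0]],
  [[3, -30, 0], [0, 0, 0]],
  [[0, 0, 0], [0, 0, 0]],
])

```text
t: 18.08
tool_pos: [0.5101, -0.0965, 0.3166]
orientation: [-0.191, -3.129, 0.004]
force: [0.3, 0.0, -0.8]
opening: 0.008
gripper_force: 20.0
```

```bash
python3 - <<'E'
from h import *
togo(b2w([0,.022,.036]),83.2)
E
```

```text
t 18.08 pos [ 0.5101 -0.0965  0.3166] rv [-0.191 -3.129  0.004] q [-0.28 -0.03  1.81 -0.    1.36 -1.73] F [ 0.3  0.  -0.8] op 0.008 20.0
shift tool mm [ -0.6   1.7 113.6]
heading 83.0 turn tool [-0.0026 -0.0068 -0.0035]
```

apply_moves([
  [[0, 2, 20], [-0.003, -0.007, -0.003]],
  [[0, 0, 25], [0, 0, 0]],
  [[0, 0, 25], [0, 0, 0]],
  [[0, 0, 20], [0, 0, 0]],
  [[0, 0, 15], [0, 0, 0]],
  [[0, 0, 8], [0, 0, 0]],
  [[0, 0, 0], [0, 0, 0]],
  [[0, 0, 0], [0, 0, 0]],
])

```text
t: 18.75
tool_pos: [0.5119, -0.0901, 0.2047]
orientation: [0.181, 3.135, 0.003]
force: [1.2, 0.5, 0.4]
opening: 0.008
gripper_force: 20.0
```

```bash
python3 - <<'E'
from h import *
togo(b2w([0,.022,.034]),83.2)
E
```

```text
t 18.75 pos [ 0.5119 -0.0901  0.2047] rv [1.810e-01 3.135e+00 3.000e-03] q [-0.27  0.11  1.89  0.    1.14 -1.73] F [1.2 0.5 0.4] op 0.008 20.0
shift tool mm [ 1.2 -5.2  3.7]
heading 83.38 turn tool [0.0023 0.0014 0.0031]
```

apply_moves([
  [[0, 0, 3], [0, 0, 0]],
  [[0, 0, 0], [0, 0, 0]],
  [[0, 0, 0], [0, 0, 0]],
])

```text
t: 19.0
tool_pos: [0.5126, -0.0905, 0.2031]
orientation: [0.181, 3.132, 0.002]
force: [0.1, -0.2, -0.0]
opening: 0.0081
gripper_force: 20.0
```

apply_moves([
  [[0, 0, 0], [0, 0, 0]],
  [[0, 0, 0], [0, 0, 0]],
  [[0, 0, 0], [0, 0, 0]],
  [[0, 0, -10], [0, 0, 0]],
  [[0, 0, -25], [0, 0, 0]],
  [[0, 0, -25], [0, 0, 0]],
  [[0, 0, -25], [0, 0, 0]],
  [[0, 0, -25], [0, 0, 0]],
  [[0, 0, -20], [0, 0, 0]],
  [[0, 0, 0], [0, 0, 0]],
], claw=0.3)

```text
t: 19.83
tool_pos: [0.5132, -0.0911, 0.3386]
orientation: [0.181, 3.125, -0.0]
force: [0.2, -0.6, 0.3]
opening: 0.0277
gripper_force: 0.0
```

```bash
python3 - <<'E'
from h import *
togo([.565,.352,.12],64.5)
im,d=snap('top'); a=cv2.resize(im[130:300,100:400],None,fx=2.6,fy=2.6,interpolation=cv2.INTER_CUBIC); cv2.imwrite('pics/c2.png',a)
hsv=cv2.cvtColor(im,cv2.COLOR_BGR2HSV); x0,y0,x1,y1=140,165,215,225
g=hsv[y0:y1,x0:x1]; mm=(g[...,1]<90).astype(np.uint8); v,u=np.nonzero(mm); print(len(u))
Q=onz('top',np.c_[u+x0,v+y0],.006)[:,:2]; print(cv2.minAreaRect((Q*1000).astype(np.float32)))
E
```

```text
t 19.83 pos [ 0.5132 -0.0911  0.3386] rv [ 0.181  3.125 -0.   ] q [-0.27 -0.05  1.79  0.    1.38 -1.73] F [ 0.2 -0.6  0.3] op 0.0277 0.0
shift tool mm [3.000e-01 4.461e+02 5.180e+01]
heading 83.37 turn tool [0.0025 0.0114 0.3293]
63
((608.1529541015625, 320.9842529296875), (24.255199432373047, 221.165283203125), 53.17723083496094)
```

View pics/c2.png

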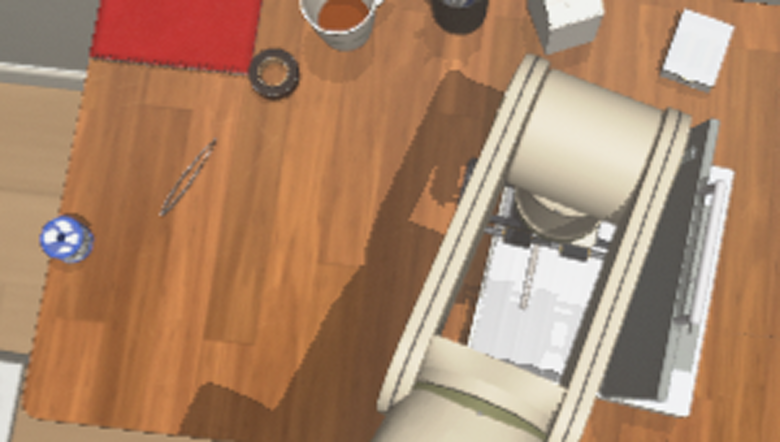

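The pen lies in the chamber (crop 530,280). The tweezers have not moved (188,178).

apply_moves([
  [[0, 37, 0], [0, 0, 0]],
  [[0, 37, 0], [0, 0, 0]],
  [[0, 37, 0], [0, 0, 0]],
  [[0, 37, 0], [0, 0, 0]],
  [[0, 37, 0], [0, 0, 0]],
  [[0, 37, 0], [0, 0, 0]],
  [[0, 37, 0], [0, 0, 0]],
  [[0, 37, 0], [0, 0, 0]],
  [[0, 37, 0], [0, 0, 0]],
  [[0, 37, 0], [0, 0, 0]],
  [[0, 37, 0], [0, 0, 0]],
  [[0, 37, 0], [0, 0, 0]],
], claw=0.4)

```text
t: 20.88
tool_pos: [0.5625, 0.352, 0.3315]
orientation: [0.182, 3.135, 0.001]
force: [0.2, -0.6, 0.8]
opening: 0.0371
gripper_force: 0.0
```

apply_moves([
  [[0, 0, 0], [0, 0.01, 0.11]],
  [[0, 0, 20], [0, 0, 0.11]],
  [[0, 0, 20], [0, 0, 0.11]],
  [[0, 0, 10], [0, 0, 0]],
  [[0, 0, 0], [0, 0, 0]],
  [[0, 0, 0], [0, 0, 0]],
])

```text
t: 21.38
tool_pos: [0.5622, 0.3501, 0.2818]
orientation: [-0.687, -3.056, 0.0]
force: [0.8, -0.3, 0.9]
opening: 0.0372
gripper_force: 0.0
```

```bash
python3 - <<'E'
from h import *
print(onz('top',[[172.3,198.1],[182.7,184.2],[161.9,212.3]],.006).round(4))
togo([.565,.352,.020],64.5)
E
```

```text
[[0.5636 0.3508 0.006 ]
 [0.6139 0.3246 0.006 ]
 [0.5131 0.3764 0.006 ]]
t 21.38 pos [0.5622 0.3501 0.2818] rv [-0.687 -3.056  0.   ] q [ 0.48  0.38  1.42  0.01  1.35 -0.65] F [ 0.8 -0.3  0.9] op 0.0372 0.0
shift tool mm [-2.5  3.1 94.8]
heading 64.66 turn tool [-0.0022 -0.0091  0.0028]
```

apply_moves([
  [[-2, 2, 20], [-0.002, -0.009, 0]],
  [[0, 0, 25], [0, 0, 0]],
  [[0, 0, 20], [0, 0, 0]],
  [[0, 0, 15], [0, 0, 0]],
  [[0, 0, 8], [0, 0, 0]],
  [[0, 0, 0], [0, 0, 0]],
  [[0, 0, 0], [0, 0, 0]],
])

```text
t: 21.97
tool_pos: [0.5658, 0.3517, 0.1959]
orientation: [0.693, 3.062, 0.003]
force: [-0.1, -0.0, 0.4]
opening: 0.0371
gripper_force: 0.0
```

```bash
python3 - <<'E'
from h import *
togo([.5643,.3514,.021],64.5)
E
```

```text
t 21.97 pos [0.5658 0.3517 0.1959] rv [6.930e-01 3.062e+00 3.000e-03] q [ 0.48  0.48  1.46 -0.    1.2  -0.65] F [-0.1 -0.   0.4] op 0.0371 0.0
shift tool mm [ 1.2 -0.9  7.9]
heading 64.49 turn tool [ 0.0026  0.002  -0.0002]
```

apply_moves([
  [[1, -1, 4], [0, 0, 0]],
  [[0, 0, 4], [0, 0, 0]],
  [[0, 0, 0], [0, 0, 0]],
  [[0, 0, 0], [0, 0, 0]],
])

```text
t: 22.3
tool_pos: [0.5641, 0.3512, 0.1874]
orientation: [0.694, 3.062, 0.003]
force: [-0.2, -0.0, 0.4]
opening: 0.0372
gripper_force: 0.0
```

apply_moves([
  [[0, 0, 0], [0, 0, 0]],
  [[0, 0, 0], [0, 0, 0]],
  [[0, 0, 0], [0, 0, 0]],
  [[0, 0, 0], [0, 0, 0]],
  [[0, 0, 0], [0, 0, 0]],
  [[0, 0, 0], [0, 0, 0]],
], claw=0, newtons=20)

```text
t: 22.8
tool_pos: [0.5642, 0.3512, 0.1872]
orientation: [0.694, 3.062, 0.003]
force: [-0.1, -0.3, 0.6]
opening: 0.0109
gripper_force: 20.0
```

apply_moves([
  [[0, 0, -10], [0, 0, 0]],
  [[0, 0, -25], [0, 0, 0]],
  [[0, 0, -25], [0, 0, 0]],
  [[0, 0, -25], [0, 0, 0]],
  [[0, 0, -25], [0, 0, 0]],
  [[0, 0, -25], [0, 0, 0]],
  [[0, 0, 0], [0, 0, -0.109]],
  [[0, 0, 0], [0, 0, -0.109]],
  [[0, 0, 0], [0, 0, -0.109]],
  [[0, 0, 0], [0, 0, 0]],
])

```text
t: 23.63
tool_pos: [0.5638, 0.351, 0.3232]
orientation: [0.178, 3.133, 0.003]
force: [0.4, -0.5, -0.0]
opening: 0.0108
gripper_force: 20.0
```

```bash
python3 - <<'E'
from h import *
togo(b2w([0,.050,.15]),83.2)
E
```

```text
t 23.63 pos [0.5638 0.351  0.3232] rv [1.780e-01 3.133e+00 3.000e-03] q [ 0.48  0.35  1.39 -0.    1.4  -0.98] F [ 0.4 -0.5 -0. ] op 0.0108 20.0
shift tool mm [   2.6 -421.3    5.3]
heading 83.49 turn tool [0.002  0.003  0.0051]
```

apply_moves([
  [[0, -25, 0], [0, 0, 0]],
  [[0, -36, 0], [0, 0, 0]],
  [[0, -36, 0], [0, 0, 0]],
  [[0, -36, 0], [0, 0, 0]],
  [[0, -36, 0], [0, 0, 0]],
  [[0, -36, 0], [0, 0, 0]],
  [[0, -36, 0], [0, 0, 0]],
  [[0, -36, 0], [0, 0, 0]],
  [[0, -36, 0], [0, 0, 0]],
  [[0, -36, 0], [0, 0, 0]],
  [[0, -36, 0], [0, 0, 0]],
  [[0, -34, 0], [0, 0, 0]],
])

```text
t: 24.63
tool_pos: [0.5135, -0.0669, 0.3221]
orientation: [0.193, 3.133, 0.002]
force: [0.1, -1.1, -0.2]
opening: 0.0111
gripper_force: 20.0
```

apply_moves([
  [[2, -5, 20], [0, 0, 0]],
  [[0, 0, 20], [0, 0, 0]],
  [[0, 0, 0], [0, 0, 0]],
  [[0, 0, 0], [0, 0, 0]],
])

```text
t: 24.97
tool_pos: [0.511, -0.0697, 0.2808]
orientation: [-0.191, -3.135, -0.003]
force: [-0.1, 0.2, 0.2]
opening: 0.0109
gripper_force: 20.0
```

```bash
python3 - <<'E'
from h import *
togo(b2w([0,.048,.043]),83.2)
E
```

```text
t 24.97 pos [ 0.511  -0.0697  0.2808] rv [-1.910e-01 -3.135e+00 -3.000e-03] q [-0.24 -0.    1.86  0.    1.29 -1.69] F [-0.1  0.2  0.2] op 0.0109 20.0
shift tool mm [-2.2  0.5 70.8]
heading 83.03 turn tool [ 0.0019 -0.0005 -0.003 ]
```

apply_moves([
  [[-2, 0, 15], [0, 0, 0]],
  [[0, 0, 15], [0, 0, 0]],
  [[0, 0, 15], [0, 0, 0]],
  [[0, 0, 10], [0, 0, 0]],
  [[0, 0, 6], [0, 0, 0]],
  [[0, 0, 0], [0, 0, 0]],
])

```text
t: 25.47
tool_pos: [0.5136, -0.0695, 0.22]
orientation: [0.186, 3.135, 0.003]
force: [-0.3, 0.1, 0.1]
opening: 0.0105
gripper_force: 20.0
```

```bash
python3 - <<'E'
from h import *
togo(b2w([0,.048,.043]),83.2)
E
```

```text
t 25.47 pos [ 0.5136 -0.0695  0.22  ] rv [1.860e-01 3.135e+00 3.000e-03] q [-0.23  0.08  1.89  0.    1.17 -1.69] F [-0.3  0.1  0.1] op 0.0105 20.0
shift tool mm [ 0.5  0.1 10. ]
heading 83.19 turn tool [ 0.0017  0.001  -0.0001]
```

apply_moves([
  [[0, 0, 5], [0, 0, 0]],
  [[0, 0, 5], [0, 0, 0]],
  [[0, 0, 0], [0, 0, 0]],
  [[0, 0, 0], [0, 0, 0]],
])

```text
t: 25.8
tool_pos: [0.5138, -0.0699, 0.2105]
orientation: [0.187, 3.134, 0.002]
force: [0.1, -0.2, -0.2]
opening: 0.0108
gripper_force: 20.0
```

apply_moves([
  [[0, 0, 0], [0, 0, 0]],
  [[0, 0, 0], [0, 0, 0]],
  [[0, 0, 0], [0, 0, 0]],
  [[0, 0, 0], [0, 0, 0]],
  [[0, 0, -20], [0, 0, 0]],
  [[0, 0, -25], [0, 0, 0]],
  [[0, 0, -25], [0, 0, 0]],
  [[0, 0, -25], [0, 0, 0]],
  [[0, 0, -25], [0, 0, 0]],
  [[0, 0, 0], [0, 0, 0]],
], claw=0.22)

```text
t: 26.63
tool_pos: [0.5152, -0.0705, 0.3367]
orientation: [0.186, 3.125, -0.0]
force: [1.3, 0.1, 0.4]
opening: 0.0204
gripper_force: 0.0
```

apply_moves([
  [[0, 0, -30], [0, 0, 0]],
  [[0, 0, -30], [0, 0, 0]],
  [[0, 0, -30], [0, 0, 0]],
  [[0, 0, -30], [0, 0, 0]],
  [[0, 0, -30], [0, 0, 0]],
  [[0, 0, -15], [0, 0, 0]],
  [[0, 0, 0], [0, 0, 0]],
], claw=0.5)

```text
t: 27.22
tool_pos: [0.5135, -0.0704, 0.5]
orientation: [0.186, 3.127, 0.0]
force: [-0.1, -0.8, 0.6]
opening: 0.0464
gripper_force: 0.0
```

```bash
python3 - <<'E'
from h import *
togo(b2w([0,-.1287,.34]),83.2)
im,d=snap('top'); a=cv2.resize(im[120:300,100:400],None,fx=2.6,fy=2.6,interpolation=cv2.INTER_CUBIC); cv2.imwrite('pics/c3.png',a)
E
```

```text
t 27.22 pos [ 0.5135 -0.0704  0.5   ] rv [0.186 3.127 0.   ] q [-0.24 -0.12  1.56  0.    1.68 -1.69] F [-0.1 -0.8  0.6] op 0.0464 0.0
shift tool mm [   0.4 -175.7   -7.1]
heading 83.19 turn tool [ 0.0006  0.0094 -0.0001]
```

View pics/c3.png

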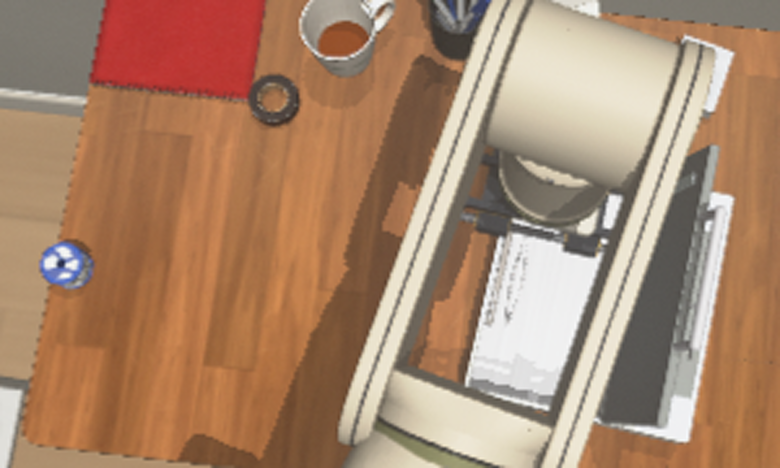

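The tweezers (crop ~490,290) and pen (~515,280) are both in the chamber. Now to the lid bar.

apply_moves([
  [[0, -20, -5], [0, 0.009, 0]],
  [[0, -35, 0], [0, 0, 0]],
  [[0, -35, 0], [0, 0, 0]],
  [[0, -35, 0], [0, 0, 0]],
  [[0, -30, 0], [0, 0, 0]],
  [[0, -20, 0], [0, 0, 0]],
  [[0, 0, 0], [0, 0, 0]],
  [[0, 0, 0], [0, 0, 0]],
], claw=0.45)

```text
t: 27.93
tool_pos: [0.492, -0.2449, 0.4977]
orientation: [-0.189, -3.126, -0.006]
force: [0.0, 0.9, -0.5]
opening: 0.0419
gripper_force: 0.0
```

```bash
python3 - <<'E'
from h import *
togo(b2w([0,-.1287,.267]),83.2)
im,d=snap('top'); a=cv2.resize(im[150:300,270:420],None,fx=4,fy=4,interpolation=cv2.INTER_CUBIC); cv2.imwrite('pics/c4.png',a)
E
```

```text
t 27.93 pos [ 0.492  -0.2449  0.4977] rv [-0.189 -3.126 -0.006] q [-0.55 -0.02  1.48 -0.    1.7  -2.  ] F [ 0.   0.9 -0.5] op 0.0419 0.0
shift tool mm [-0.9 -0.1 63.7]
heading 83.06 turn tool [ 0.0033 -0.01   -0.0024]
```

View pics/c4.png

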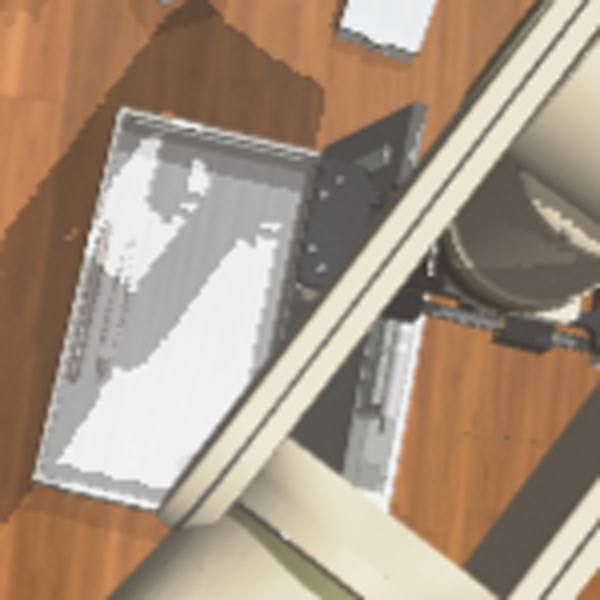

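```bash
python3 - <<'E'
from h import *
z=np.load('/tmp/top.npz'); im,d=z['im'],z['d']
f=lambda x,y:(270+(x+.5)/4-.5,150+(y+.5)/4-.5)
px=[f(105,228),f(75,380),f(88,310),f(130,240),f(103,375),f(117,310)]
for zz in(.016,.02,.064): print(zz,w2b(onz('top',px,zz))[:,:2].round(3).tolist())
Q=w2b(cloud('top',d).reshape(-1,3)).reshape(*d.shape,3)
for p in px:
    u,v=int(round(p[0])),int(round(p[1])); print(Q[v-1:v+2,u-1:u+2].reshape(-1,3).round(3)[[1,3,4,5,7]].tolist())
a=cv2.resize(im[195:255,280:310],None,fx=10,fy=10,interpolation=cv2.INTER_CUBIC); cv2.imwrite('pics/c5.png',a)
E
```

```text
0.016 [[0.062, 0.072], [-0.063, 0.068], [-0.006, 0.071], [0.057, 0.05], [-0.054, 0.048], [-0.001, 0.048]]
0.02 [[0.062, 0.072], [-0.063, 0.068], [-0.007, 0.071], [0.057, 0.05], [-0.054, 0.048], [-0.001, 0.048]]
0.064 [[0.052, 0.072], [-0.069, 0.068], [-0.014, 0.07], [0.047, 0.051], [-0.06, 0.048], [-0.009, 0.049]]
[[0.064, 0.072, 0.019], [0.061, 0.074, 0.014], [0.062, 0.071, 0.014], [0.063, 0.068, 0.012], [0.057, 0.071, 0.021]]
[[-0.062, 0.07, 0.019], [-0.066, 0.072, 0.02], [-0.064, 0.069, 0.011], [-0.063, 0.066, 0.008], [-0.067, 0.068, 0.01]]
[[-0.003, 0.07, 0.024], [-0.007, 0.073, 0.019], [-0.006, 0.069, 0.018], [-0.004, 0.066, 0.012], [-0.01, 0.069, 0.023]]
[[0.06, 0.051, 0.012], [0.057, 0.053, 0.01], [0.057, 0.05, 0.014], [0.057, 0.047, 0.015], [0.055, 0.049, 0.008]]
[[-0.049, 0.05, 0.013], [-0.054, 0.052, 0.014], [-0.053, 0.049, 0.019], [-0.052, 0.046, 0.01], [-0.056, 0.048, 0.011]]
[[0.003, 0.048, 0.015], [0.0, 0.051, 0.01], [0.001, 0.048, 0.009], [0.001, 0.045, 0.011], [-0.003, 0.047, 0.016]]
```

View pics/c5.png

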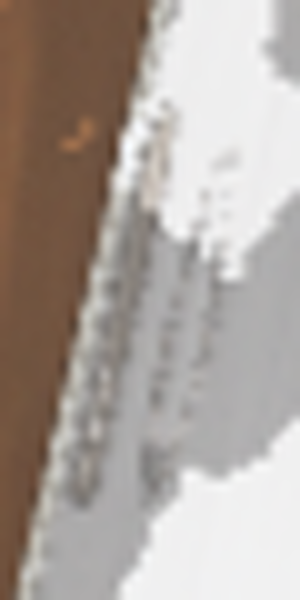

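The tweezers are at box y≈0.048. The pen has rolled against the left wall at y≈0.071, which is still inside and at floor height. I'll close the lid.

apply_moves([
  [[-1, 0, 15], [0, -0.009, 0]],
  [[0, 0, 20], [0, 0, 0]],
  [[0, 0, 15], [0, 0, 0]],
  [[0, 0, 9], [0, 0, 0]],
  [[0, 0, 5], [0, 0, 0]],
  [[0, 0, 0], [0, 0, 0]],
])

```text
t: 28.48
tool_pos: [0.4934, -0.2431, 0.4348]
orientation: [0.185, 3.136, 0.004]
force: [-0.5, -0.2, 0.1]
opening: 0.0419
gripper_force: 0.0
```

apply_moves([
  [[0, 0, 0], [0, 0, 0]],
  [[0, 0, 0], [0, 0, 0]],
  [[0, 0, 0], [0, 0, 0]],
  [[0, 0, 0], [0, 0, 0]],
  [[0, 0, 0], [0, 0, 0]],
  [[0, 0, 0], [0, 0, 0]],
], claw=0, newtons=12)

```text
t: 28.98
tool_pos: [0.4934, -0.2442, 0.4368]
orientation: [0.187, 3.133, 0.001]
force: [-0.7, 0.5, 2.3]
opening: 0.0114
gripper_force: 12.0
```

```bash
python3 - <<'E'
from h import *
lidgo(np.arange(1.75,1.2,-.05))
E
```

```text
t 28.98 pos [ 0.4934 -0.2442  0.4368] rv [1.870e-01 3.133e+00 1.000e-03] q [-0.55 -0.02  1.58  0.    1.57 -2.01] F [-0.7  0.5  2.3] op 0.0114 12.0
box [ 0.0011 -0.128   0.4368] ang 1.795 rad 0.2049
1.75 [0.  9.3 0. ]
1.7 [-0.  10.  -1.5]
1.65 [-0.  10.1 -1. ]
1.6 [ 0.  10.1 -0.5]
1.55 [ 0.  10.1 -0. ]
1.5 [ 0.  10.1  0.5]
1.45 [ 0.  10.1  1. ]
1.4 [ 0.  10.   1.5]
1.35 [ 0. 10.  2.]
1.3 [0.  9.8 2.5]
1.25 [0.  9.7 3. ]
```

apply_moves([
  [[0, 5, -1], [0, 0, 0]],
  [[0, 9, -1.8], [0, 0, 0]],
  [[0, 10, -1.3], [0, 0, 0]],
  [[0, 10, -0.7], [0, 0, 0]],
  [[0, 10, -0.2], [0, 0, 0]],
  [[0, 10, 0.3], [0, 0, 0]],
  [[0, 10, 0.8], [0, 0, 0]],
  [[0, 10, 1.3], [0, 0, 0]],
  [[0, 10, 1.8], [0, 0, 0]],
  [[0, 10, 2.2], [0, 0, 0]],
  [[0, 10, 2.7], [0, 0, 0]],
  [[0, 0, 0], [0, 0, 0]],
])

```text
t: 29.98
tool_pos: [0.5059, -0.1389, 0.4316]
orientation: [0.184, 3.134, 0.004]
force: [1.9, 0.7, 0.3]
opening: 0.0111
gripper_force: 12.0
```

```bash
python3 - <<'E'
from h import *
lidgo(np.arange(1.25,.68,-.05))
E
```

```text
t 29.98 pos [ 0.5059 -0.1389  0.4316] rv [0.184 3.134 0.004] q [-0.37 -0.09  1.66  0.    1.57 -1.82] F [1.9 0.7 0.3] op 0.0111 12.0
box [ 0.001  -0.0219  0.4316] ang 1.269 rad 0.2038
1.25 [-0.   3.4  2. ]
1.2 [-0.   9.5  3.5]
1.15 [-0.   9.4  3.9]
1.1 [-0.   9.1  4.4]
1.05 [-0.   8.9  4.9]
1.0 [-0.   8.7  5.3]
0.95 [-0.   8.4  5.7]
0.9 [-0.   8.1  6.1]
0.85 [0.  7.8 6.5]
0.8 [0.  7.4 6.9]
0.75 [0.  7.1 7.3]
0.7 [0.  6.7 7.6]
```

apply_moves([
  [[0, 3.5, 1.5], [0, 0, 0]],
  [[0, 9.5, 3.5], [0, 0, 0]],
  [[0, 9.4, 3.9], [0, 0, 0]],
  [[0, 9.1, 4.4], [0, 0, 0]],
  [[0, 8.9, 4.9], [0, 0, 0]],
  [[0, 8.7, 5.3], [0, 0, 0]],
  [[0, 8.4, 5.7], [0, 0, 0]],
  [[0, 8.1, 6.1], [0, 0, 0]],
  [[0, 7.8, 6.5], [0, 0, 0]],
  [[0, 7.4, 6.9], [0, 0, 0]],
  [[0, 7.1, 7.3], [0, 0, 0]],
  [[0, 0, 0], [0, 0, 0]],
])

```text
t: 30.98
tool_pos: [0.5163, -0.0519, 0.3746]
orientation: [0.185, 3.135, 0.004]
force: [2.4, 0.7, -0.4]
opening: 0.0118
gripper_force: 12.0
```

```bash
python3 - <<'E'
from h import *
lidgo(np.arange(.75,.18,-.05))
E
```

```text
t 30.98 pos [ 0.5163 -0.0519  0.3746] rv [0.185 3.135 0.004] q [-0.2  -0.07  1.75  0.    1.46 -1.65] F [ 2.4  0.7 -0.4] op 0.0118 12.0
box [0.0011 0.0657 0.3746] ang 0.748 rad 0.2022
0.75 [-0.   0.3 -0.8]
0.7 [0.  6.7 7.6]
0.65 [0.  6.3 7.9]
0.6 [0.  5.9 8.2]
0.55 [0.  5.5 8.5]
0.5 [0.  5.1 8.8]
0.45 [0.  4.6 9. ]
0.4 [0.  4.2 9.3]
0.35 [0.  3.7 9.5]
0.3 [0.  3.2 9.6]
0.25 [0.  2.7 9.8]
0.2 [0.  2.2 9.9]
```

apply_moves([
  [[0, 6.7, 7.6], [0, 0, 0]],
  [[0, 6.3, 7.9], [0, 0, 0]],
  [[0, 5.9, 8.2], [0, 0, 0]],
  [[0, 5.5, 8.5], [0, 0, 0]],
  [[0, 5.1, 8.8], [0, 0, 0]],
  [[0, 4.6, 9], [0, 0, 0]],
  [[0, 4.2, 9.3], [0, 0, 0]],
  [[0, 3.7, 9.5], [0, 0, 0]],
  [[0, 3.2, 9.6], [0, 0, 0]],
  [[0, 2.5, 9], [0, 0, 0]],
  [[0, 0, 0], [0, 0, 0]],
])

```text
t: 31.9
tool_pos: [0.5221, -0.0052, 0.287]
orientation: [0.186, 3.134, 0.004]
force: [1.4, 3.6, -0.4]
opening: 0.0115
gripper_force: 12.0
```

```bash
python3 - <<'E'
from h import *
lidgo(np.arange(.25,-.02,-.03))
E
```

```text
t 31.9 pos [ 0.5221 -0.0052  0.287 ] rv [0.186 3.134 0.004] q [-0.11  0.01  1.84  0.    1.3  -1.56] F [ 1.4  3.6 -0.4] op 0.0115 12.0
box [0.0012 0.1127 0.287 ] ang 0.251 rad 0.2015
0.25 [-0.   1.5 -0.2]
0.22 [0.  1.4 5.9]
0.19 [0.  1.2 6. ]
0.16 [0. 1. 6.]
0.13 [0.  0.9 6. ]
0.1 [0.  0.7 6.1]
0.07 [0.  0.5 6.1]
0.04 [0.  0.3 6.1]
0.01 [0.  0.1 6.1]
-0.02 [ 0.  -0.   6.1]
```

apply_moves([
  [[0, 2, 6], [0, 0, 0]],
  [[0, 1.2, 6], [0, 0, 0]],
  [[0, 1, 6], [0, 0, 0]],
  [[0, 0.9, 6], [0, 0, 0]],
  [[0, 0.7, 6], [0, 0, 0]],
  [[0, 0.5, 6], [0, 0, 0]],
  [[0, 0.3, 5], [0, 0, 0]],
  [[0, 0, 4], [0, 0, 0]],
  [[0, 0, 3], [0, 0, 0]],
  [[0, 0, 0], [0, 0, 0]],
  [[0, 0, 0], [0, 0, 0]],
])

```text
t: 32.82
tool_pos: [0.5229, 0.0013, 0.2404]
orientation: [0.186, 3.134, 0.004]
force: [-0.4, 7.1, -1.2]
opening: 0.0115
gripper_force: 12.0
```

```bash
python3 - <<'E'
from h import *
lidgo([0])
E
```

```text
t 32.82 pos [0.5229 0.0013 0.2404] rv [0.186 3.134 0.004] q [-0.1   0.07  1.87  0.    1.2  -1.55] F [-0.4  7.1 -1.2] op 0.0115 12.0
box [0.0013 0.1193 0.2404] ang 0.017 rad 0.2018
0 [0.  1.2 3.4]
```

apply_moves([
  [[0, 0, 1.5], [0, 0, 0]],
  [[0, 0, 1.5], [0, 0, 0]],
  [[0, 0, 1], [0, 0, 0]],
  [[0, 0, 0], [0, 0, 0]],
  [[0, 0, 0], [0, 0, 0]],
  [[0, 0, 0], [0, 0, 0]],
])

```text
t: 33.32
tool_pos: [0.5229, 0.0013, 0.2365]
orientation: [0.186, 3.134, 0.004]
force: [0.7, 7.4, -0.0]
opening: 0.0111
gripper_force: 12.0
```

apply_moves([
  [[0, 0, 1.5], [0, 0, 0]],
  [[0, 0, 1.5], [0, 0, 0]],
  [[0, 0, 1], [0, 0, 0]],
  [[0, 0, 0], [0, 0, 0]],
  [[0, 0, 0], [0, 0, 0]],
  [[0, 0, 0], [0, 0, 0]],
])

```text
t: 33.82
tool_pos: [0.523, 0.0014, 0.2333]
orientation: [0.186, 3.134, 0.004]
force: [-3.7, 8.1, 6.8]
opening: 0.0117
gripper_force: 12.0
```

The lid is seated, with 7 N upward reaction. I'll release it and move above the fader.

apply_moves([
  [[0, 0, 0], [0, 0, 0]],
  [[0, 0, 0], [0, 0, 0]],
  [[0, 0, 0], [0, 0, 0]],
  [[0, 0, -10], [0, 0, 0]],
  [[0, 0, -25], [0, 0, 0]],
  [[0, 0, -30], [0, 0, 0]],
  [[0, 0, -30], [0, 0, 0]],
  [[0, 0, -10], [0, 0, 0]],
  [[0, 0, 0], [0, 0, 0]],
], claw=0.32)

```text
t: 34.57
tool_pos: [0.5241, 0.0002, 0.3424]
orientation: [0.186, 3.126, 0.001]
force: [-0.1, -0.1, -0.0]
opening: 0.0297
gripper_force: 0.0
```

```bash
python3 - <<'E'
from h import *
togo(b2w([-.050,-.14,.16]),83.2)
im,d=snap('top')
Q=w2b(cloud('top',d).reshape(-1,3)); 
m=(abs(Q[:,0])<.14)&(abs(Q[:,1])<.075)&(Q[:,2]<.1); m2=(abs(Q[:,0])<.14)&(Q[:,1]>-.17)&(Q[:,1]<-.1)&(Q[:,2]<.1)
print('lid z by y',[np.median(Q[m&(abs(Q[:,1]-y)<.02)][:,2]).round(4) for y in(-.05,0,.05)],np.median(Q[m2][:,2]))
im3,_=snap('scene')
f=lambda p:proj('scene',[b2w(p)])[0]
print('cap',f([-.05,-.14,.087]),'ptr',f([.006,-.165,.064]))
a=cv2.resize(im[170:295,265:390],None,fx=4.6,fy=4.6,interpolation=cv2.INTER_CUBIC)
b=cv2.resize(im3[190:270,270:370],None,fx=5.75,fy=5.75,interpolation=cv2.INTER_CUBIC)[:575,:220+0] if 0 else cv2.resize(im3[190:270,270:370],(220*1,176))
cv2.imwrite('pics/d1.png',a)
E
```

```text
t 34.57 pos [5.241e-01 2.000e-04 3.424e-01] rv [1.860e-01 3.126e+00 1.000e-03] q [-0.1  -0.04  1.78  0.    1.39 -1.55] F [-0.1 -0.1 -0. ] op 0.0297 0.0
shift tool mm [  52.7 -258.4   14.5]
heading 83.18 turn tool [ 0.0014  0.0095 -0.0003]
lid z by y [np.float64(0.0757), np.float64(0.0759), np.float64(0.0763)] 0.06412685875148005
cap [313.92255004 228.71227411] ptr [330.34298057 231.1200304 ]
```

View pics/d1.png

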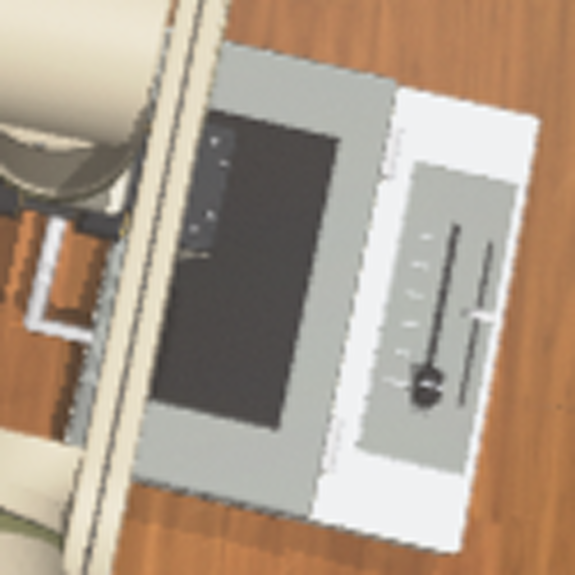

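The lid is flat and closed. The cap is at crop (428,385) at the near end, and the pointer is at (483,317).

```bash
python3 - <<'E'
from h import *
z=np.load('/tmp/top.npz'); im=z['im']
f=lambda x,y:(265+(x+.5)/4.6-.5,170+(y+.5)/4.6-.5)
print('cap line',w2b(onz('top',[f(430,384)],.087)).round(4),'ptr',w2b(onz('top',[f(483,317),f(466,313.5)],.064)).round(4))
# pointer centroid: brightness along strip box y -.158..-.172
xs=np.arange(-.045,.05,.0005); c=robot.calibration('top')
pr=[]
for x in xs:
    p=proj('top',[b2w([x,y,.064]) for y in(-.160,-.162,-.164,-.166,-.168)]).astype(np.float32)
    pr.append(cv2.remap(cv2.cvtColor(im,cv2.COLOR_BGR2GRAY).astype(np.float32),p[:,:1],p[:,1:],cv2.INTER_LINEAR).mean())
pr=np.array(pr); w=np.clip(pr-pr.min()*.5-pr.max()*.5,0,None); w[w<.3*w.max()]=0; print('pointer x',(xs*w).sum()/w.sum(),xs[w>0][[0,-1]])
E
```

```text
cap line [[-0.049  -0.1387  0.087 ]] ptr [[ 0.0059 -0.1687  0.064 ]
 [ 0.0056 -0.1573  0.064 ]]
pointer x 0.00689019310201954 [0.005 0.009]
```

apply_moves([
  [[5, -25, 0], [0, 0.009, 0]],
  [[5, -30, 0], [0, 0, 0]],
  [[6, -30, 0], [0, 0, 0]],
  [[6, -30, 0], [0, 0, 0]],
  [[6, -30, 0], [0, 0, 0]],
  [[6, -30, 0], [0, 0, 0]],
  [[6, -30, 0], [0, 0, 0]],
  [[6, -30, 0], [0, 0, 0]],
  [[6, -23, 0], [0, 0, 0]],
  [[0, 0, 0], [0, 0, 0]],
  [[0, 0, 0], [0, 0, 0]],
], claw=0.45)

```text
t: 35.58
tool_pos: [0.4395, -0.2501, 0.3356]
orientation: [-0.19, -3.126, -0.006]
force: [0.3, 0.2, 0.5]
opening: 0.0422
gripper_force: 0.0
```

```bash
python3 - <<'E'
from h import *
togo(b2w([-.050,-.14,.086]),83.2)
E
```

```text
t 35.58 pos [ 0.4395 -0.2501  0.3356] rv [-0.19  -3.126 -0.006] q [-0.62 -0.08  1.83 -0.    1.4  -2.07] F [0.3 0.2 0.5] op 0.0422 0.0
shift tool mm [-2.6 -0.1 82.5]
heading 83.03 turn tool [ 0.0035 -0.0102 -0.0029]
```

apply_moves([
  [[-2.5, 0, 15], [0.003, -0.01, 0]],
  [[0, 0, 20], [0, 0, 0]],
  [[0, 0, 20], [0, 0, 0]],
  [[0, 0, 15], [0, 0, 0]],
  [[0, 0, 8], [0, 0, 0]],
  [[0, 0, 4], [0, 0, 0]],
  [[0, 0, 0], [0, 0, 0]],
  [[0, 0, 0], [0, 0, 0]],
])

```text
t: 36.25
tool_pos: [0.4435, -0.2496, 0.2564]
orientation: [0.185, 3.133, -0.003]
force: [-0.2, -0.4, 0.7]
opening: 0.0415
gripper_force: 0.0
```

```bash
python3 - <<'E'
from h import *
togo(b2w([-.050,-.14,.086]),83.2)
E
```

```text
t 36.25 pos [ 0.4435 -0.2496  0.2564] rv [ 1.850e-01  3.133e+00 -3.000e-03] q [-0.61  0.01  1.9   0.    1.23 -2.07] F [-0.2 -0.4  0.7] op 0.0415 0.0
shift tool mm [ 2.2 -0.8  3.3]
heading 83.23 turn tool [-0.0016  0.0035  0.0005]
```

Tool is within 2 mm of the cap centre. I'll grip and slide 55 mm.

apply_moves([
  [[2, -1, 2], [0, 0, 0]],
  [[0, 0, 0], [0, 0, 0]],
  [[0, 0, 0], [0, 0, 0]],
  [[0, 0, 0], [0, 0, 0]],
  [[0, 0, 0], [0, 0, 0]],
  [[0, 0, 0], [0, 0, 0]],
  [[0, 0, 0], [0, 0, 0]],
], claw=0, newtons=12)

```text
t: 36.83
tool_pos: [0.4413, -0.2505, 0.2544]
orientation: [0.186, 3.132, -0.002]
force: [-1.1, 5.1, 5.0]
opening: 0.0136
gripper_force: 12.0
```

apply_moves([
  [[-5, 0, 0], [0, 0, 0]],
  [[-6, 0, 0], [0, 0, 0]],
  [[-6, 0, 0], [0, 0, 0]],
  [[-6, 0, 0], [0, 0, 0]],
  [[-6, 0, 0], [0, 0, 0]],
  [[-6, 0, 0], [0, 0, 0]],
  [[-6, 0, 0], [0, 0, 0]],
  [[-6, 0, 0], [0, 0, 0]],
  [[-5, 0, 0], [0, 0, 0]],
  [[-3, 0, 0], [0, 0, 0]],
  [[0, 0, 0], [0, 0, 0]],
  [[0, 0, 0], [0, 0, 0]],
])

```text
t: 37.83
tool_pos: [0.4962, -0.257, 0.2544]
orientation: [0.186, 3.132, -0.002]
force: [2.0, 5.1, 4.5]
opening: 0.0139
gripper_force: 12.0
```

```bash
python3 - <<'E'
from h import *
s=st(); print(w2b(s['tool_pos']).round(4), w2b([[.4435,-.2496,.2564]]).round(4))
E
```

```text
t 37.83 pos [ 0.4962 -0.257   0.2544] rv [ 1.860e-01  3.132e+00 -2.000e-03] q [-0.57  0.14  1.76  0.    1.24 -2.02] F [2.  5.1 4.5] op 0.0139 12.0
[[ 0.0054 -0.1404  0.2544]] [[-0.0478 -0.1392  0.2564]]
```

apply_moves([
  [[0, 0, 0], [0, 0, 0]],
  [[0, 0, 0], [0, 0, 0]],
  [[0, 0, 0], [0, 0, 0]],
  [[0, 0, -15], [0, 0, 0]],
  [[0, 0, -30], [0, 0, 0]],
  [[0, 0, -30], [0, 0, 0]],
  [[0, 0, -30], [0, 0, 0]],
  [[0, 20, 0], [0, 0, 0]],
  [[0, 40, 0], [0, 0, 0]],
  [[0, 40, 0], [0, 0, 0]],
  [[0, 40, 0], [0, 0, 0]],
  [[0, 40, 0], [0, 0, 0]],
], claw=0.45)

```text
t: 38.83
tool_pos: [0.5163, -0.077, 0.3588]
orientation: [0.188, 3.133, -0.003]
force: [-0.2, 0.4, 0.3]
opening: 0.0421
gripper_force: 0.0
```

apply_moves([
  [[0, 40, 0], [0, 0, 0]],
  [[0, 40, 0], [0, 0, 0]],
  [[0, 40, 0], [0, 0, 0]],
  [[0, 20, 0], [0, 0, 0]],
  [[0, 0, 0], [0, 0, 0]],
  [[0, 0, 0], [0, 0, 0]],
])

```text
t: 39.33
tool_pos: [0.5331, 0.0615, 0.3584]
orientation: [0.183, 3.134, -0.004]
force: [0.1, 0.0, -0.1]
opening: 0.0419
gripper_force: 0.0
```

```bash
python3 - <<'E'
from h import *
st(); im,d=snap('top')
Q=w2b(cloud('top',d).reshape(-1,3)); m=(abs(Q[:,0])<.14)&(abs(Q[:,1])<.075)&(Q[:,2]<.12)
print('lid z',[np.median(Q[m&(abs(Q[:,1]-y)<.02)][:,2]).round(4) for y in(-.05,0,.05)])
cv2.imwrite('pics/d2.png',cv2.resize(im[170:295,265:390],None,fx=4.6,fy=4.6,interpolation=cv2.INTER_CUBIC))
E
```

```text
t 39.33 pos [0.5331 0.0615 0.3584] rv [ 0.183  3.134 -0.004] q [ 0.02 -0.02  1.73 -0.    1.43 -1.43] F [ 0.1  0.  -0.1] op 0.0419 0.0
lid z [np.float64(0.0758), np.float64(0.0761), np.float64(0.0758)]
```

View pics/d2.png

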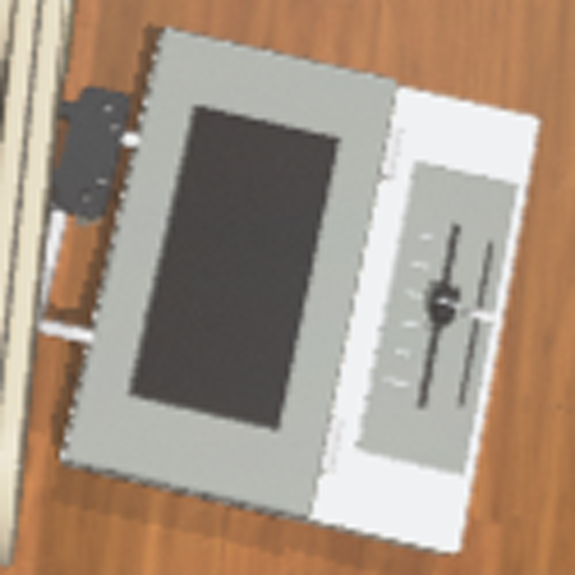

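The cap line at crop (445,301) has moved about 55.7 mm, against a pointer at about 56 mm. The lid is closed and the robot is clear.

```bash
python3 -c "
from plant import robot
print(robot.close_job())"
```

```text
the job is handed in; nothing more can be done
None
```

I handed in the job at about 39 s: lamp switched off before opening, tweezers and steel pen (the only two tools present) in the chamber, lid gently closed, and fader within about 1 mm of the pointer by the last picture; the judge returned no verdict.

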